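# Ready the yarn winder: load the tubes, close the rail, set both dials

### The arm

A 6-joint arm with a two-finger parallel gripper is mounted at the origin on the work surface. World frame = base frame: x ahead of the robot, y to its left, z up, the work surface at z = 0. Lengths are in m, angles in rad, forces in N, time in s.
With the tool pointing down it reaches from about 0.325 to 0.9 m from the base axis. Payload 6.1 kg.
Tool frame: the origin (TCP) lies at the very end of the fingers, on their centre line; the grasp point (between the pads) lies 19 mm behind it; z points along the fingers, y is the line along which they close (so a half turn about z gives the same grasp; the last joint's range is limited). The gripper opens to 85 mm and grips with 20 to 120 N. Pads are 22 mm wide; open, the fingers measure 114 mm over their backs; the gripper's body (76 mm by 85 mm) begins 54 mm behind the grasp point. The pads swing forward as they close: fully open they stand 13 mm farther back than shut.
Start: joints at [1.039, 0.22, 1.526, -0, 1.395, -0.126], TCP at [0.247, 0.574, 0.208] pointing down, gripper open.
Joint ranges: [-2.98, 2.98], [-0.91, 2.08], [0.09, 2.57], [-1.24, 4.39], [0.2, 2.65], [-2.68, 2.68]. Speed limits (rad/s): [2.57, 2.57, 3.01, 3.14, 3.14, 3.14].

### API

Orientations are given as a unit quaternion [x, y, z, w].
In Python, from workcell import robot gives the robot as it stands.
- The arm moves only by the shell command python3 -m inch 'ROWS' [OPENING]. ROWS is JSON, a list that holds one entry, the list of rows, each a list of 4 numbers: the shift along the tool's x, y, z as a fraction of full scale, then the turn about the tool's z as a fraction of full scale. In form: [[[tx, ty, tz, yaw], ...]]. A call has 1 to 20 rows; each row is the pose to reach, as a shift and turn from the pose commanded when the call began, along the tool's axes at that moment; what a row does not reach only later rows make up. Full scale, the value 1, is 0.1 m for a shift and 30 degrees for a turn. A row lasts 1/10 s, in which the tool goes at most 50 mm and 8.59 degrees, less where a joint would pass 70% of its speed; a pose out of reach is approached as far as the arm can. A call with a number of a shift or a turn outside -1 to 1 is refused whole. A call with a gripper value outside its range is refused whole. OPENING is the opening, from 0 (shut) to 1 (fully open), set as the call begins (- or left out, the last holds). The fingers move at their own pace and stop on an object; the grip force is fixed at half the most. Time passes only in rows, so rows that repeat a pose let the fingers close. It gives the time, the measured TCP pose, the force, the opening and the grip force at its end, in the units of the state.
- robot.read_state(): the state, without advancing time (a new reading comes with each control period).
- robot.capture(name): name is "scene" or "top" or "wrist"; returns a dict with "img" (384x512x3 uint8, red, green, blue), "range_z" (384x512 float32, m along the optical axis (not along the pixel's ray), 0 where there is no reading), "mtx" (3x3 intrinsics, pixels), "R" (3x3) and "t" (3): a world point X has camera coordinates R X + t. Camera axes: x right, y down, z forward; pixel columns grow to the right and rows downward; lengths in m; the calibration is good to about 2 mm. A picture is of the moment at which its call begins.
- robot.close_job(): hands the job in; it is judged then, once.
Trained networks look in a picture, given as the dict that the camera call returned (one of the last four; its "shot" number tells which), for a name from the list of things; names that differ only in an ending like _2 or _b are one class to them, and where a whole thing is asked for, a point or a joint stands for the part that bears it (a point fixed in the world has none). Each returns a list of dicts, best first, with "conf" (0 to 1); they miss things now and then, are a little off and sometimes report something else, mostly with a low value. They report only what shows in the picture. A call takes as long as a camera call. They do not tell look-alikes from the thing itself.
- robot.search_frame(picture, target): "bbox" ([left, top, right, bottom] in pixels, round what is visible of it).
The state is a dict: "clock": time; "qpos": joint angles; "qd": joint speeds; "joint_torque": joint torques, N m; "eef_pos": TCP position; "tcp_rot": TCP orientation; "wrist_force": force on the tool from outside, world axes, zero at the start; "moment": the same for the moment, N m; "grip_width": finger opening in m; "grasp_force": force on a finger pad.
Only numpy, scipy, OpenCV 4.12 (cv2) and the standard library are available. Lean on these libraries where they do the work, as an engineer would, in place of code of your own. Each camera call takes 0.05 s, during which the arm holds its last target. There are 200 camera calls.

### The job

Get the yarn winder ready for its next run: stand every empty cardboard tube upright side by side on the floor of the feed tray, and only then swing the tray's hinged wire rail over them until its front bar rests in the two catches. Turn both black dials on the winder until each one's white pointer points at the brass tab on its own scale. Leave the jar, the yarn cone and the tape measure where they are.

Things in the scene. Friction and masses are not known exactly. Their poses are not given: they have to be found in the camera images.
- tray: fixed feed tray: base plate 150 x 360 mm; on it an open plywood trough, its long side along the tray's y. Inside 72 mm (x) by 310 mm (y), floor 5 mm above the table, walls 4 mm thick, rim 18 mm above the table. Origin: centre of the tray on the table; x points away from the robot at yaw 0
- rail (a joint): hinge of the tray's steel wire rail (rad): 0 = closed, lying level over the tubes with its front bar down between the two prongs of both catches (mechanical stop); grows as it swings up and back, 1.57 = upright, 2.6 = fully open, leaning away from the robot. Stiff: it stays where it is left, about 2 to 3 N at the front bar moves it
- rail_grip (a point): middle of the rail's front bar, a round bar of 10 mm diameter and 340 mm long parallel to the tray's y; here the rail is taken. It goes round the hinge axis at a radius of 120 mm. A second bar, 8 mm, runs halfway between it and the hinge. Arms 5 mm in radius at tray y = -170 and +170 mm
- rail_hinge (a point): middle of the rail's hinge axis, which is parallel to the tray's y, at tray x = +60 mm, 66 mm above the table. With the rail at angle q the front bar is at tray x = 60 - 120 cos q mm, height 66 + 120 sin q mm. The catches stand at tray x = -60, y = -170 and +170 mm, 74 mm high
- dial1 (a joint): angle of dial 1 (the nearer of the two black dials on the grey winder's deck), rad, 0 to 5.0; grows as it turns clockwise seen from above. Light friction (0.04 N m), stays where it is left
- dial1_grip (a point): on the upright axis of dial 1, at the height to grip. The grip is an upright bar, 46 mm along the pointer direction, 15 mm thick, from 23 mm below to 10 mm above this point, on a round skirt of 34 mm radius, whose top is 23 mm below this point; the winder's deck is 70 mm above the table. This point is about 102 mm above the table
- dial1_pointer (a point): point 40 mm from the axis of dial 1 in the direction of its pointer, the white line that runs along the grip bar and out to the skirt's edge; turns with the dial
- tab1_mark (a point): point 40 mm from the axis of dial 1 at the middle of the inner edge of the flat brass tab (12 mm wide, 16 mm long) clipped to the dial's scale; coincides in plan with the pointer's point when the dial is set to its tab. The tab is fixed during a run
- dial2 (a joint): angle of dial 2 (the farther of the two black dials on the grey winder's deck), rad, 0 to 5.0; grows as it turns clockwise seen from above. Light friction (0.04 N m), stays where it is left
- dial2_grip (a point): on the upright axis of dial 2, at the height to grip. The grip is an upright bar, 46 mm along the pointer direction, 15 mm thick, from 23 mm below to 10 mm above this point, on a round skirt of 34 mm radius, whose top is 23 mm below this point; the winder's deck is 70 mm above the table. This point is about 102 mm above the table
- dial2_pointer (a point): point 40 mm from the axis of dial 2 in the direction of its pointer, the white line that runs along the grip bar and out to the skirt's edge; turns with the dial
- tab2_mark (a point): point 40 mm from the axis of dial 2 at the middle of the inner edge of the flat brass tab (12 mm wide, 16 mm long) clipped to the dial's scale; coincides in plan with the pointer's point when the dial is set to its tab. The tab is fixed during a run
- tube1: loose empty cardboard winding tube, an upright cylinder 50 mm in diameter and 48 mm high, 45 g, open at the top; origin: the middle of the tube, on its axis, 24 mm from either end; z along its axis. None if absent
- tube2: loose empty cardboard winding tube, an upright cylinder 50 mm in diameter and 48 mm high, 45 g, open at the top; origin: the middle of the tube, on its axis, 24 mm from either end; z along its axis. None if absent
- tube3: loose empty cardboard winding tube, an upright cylinder 50 mm in diameter and 48 mm high, 45 g, open at the top; origin: the middle of the tube, on its axis, 24 mm from either end; z along its axis. None if absent
- tube4: loose empty cardboard winding tube, an upright cylinder 50 mm in diameter and 48 mm high, 45 g, open at the top; origin: the middle of the tube, on its axis, 24 mm from either end; z along its axis. None if absent
- tube5: loose empty cardboard winding tube, an upright cylinder 50 mm in diameter and 48 mm high, 45 g, open at the top; origin: the middle of the tube, on its axis, 24 mm from either end; z along its axis. None if absent
- jar: bystander: glass jar with steel cap, 60 mm in diameter, 70 mm high, standing among the tubes; origin: centre of its underside
- yarn_cone: bystander: wound yarn cone, 90 mm across the foot, about 160 mm high, beyond the tray; origin: centre of its underside
- tape: bystander: grey tape measure case 60 x 60 x 34 mm, beyond the tray; origin: centre of its underside
Not all that is in view belongs to the job. What is shaped like the tube1 but blue or green is not meant.

How it is judged:
By the outcome, as a careful person would: the job done as asked, in the order asked, and still so for the second after the job is handed in, with the robot touching nothing.
Of tube1, tube2, tube3, tube4, tube5 only 3 to 5 are there at a start; the rules pass over those that are not, and their reading is None.
At some moment in a run one of tube1, tube2, tube3, tube4, tube5 may be knocked a few centimetres aside while the robot is not near it.
Once in a run the grip may slacken for a moment while it holds something.
It also fails if it takes over 210 s, if anything falls off the work surface, if the arm or the gripper's body presses on something with over 40 N, if the wrist force passes 120 N, or if a joint passes its speed limit or range.

## Working session

There is one attempt and no reset: what is moved stays moved. The work goes in short steps, Python scripts to look and compute and a shell command to move; the robot and the scene stay as the last step left them, time stands still between calls to the robot, and variables do not carry over. Pictures are saved under pics/ and viewed, at most 14 in all, crops included, and the job is handed in when it is done.

```bash
ls; mkdir -p pics
cat > h.py <<'E'
import numpy as np, cv2
from workcell import robot
from scipy.spatial.transform import Rotation as Rn
def cap(n):
    return robot.capture(n)
def save(p,name): cv2.imwrite('pics/'+name+'.png', cv2.cvtColor(p['img'],cv2.COLOR_RGB2BGR))
def cloud(p):
    z=p['range_z'];v,u=np.mgrid[:z.shape[0],:z.shape[1]];K=p['mtx']
    c=np.stack([(u-K[0,2])/K[0,0]*z,(v-K[1,2])/K[1,1]*z,z],-1)
    w=(c-p['t'])@p['R']; w[z<=0]=np.nan
    return w
def proj(p,X):
    c=np.asarray(X)@p['R'].T+p['t'];q=c@p['mtx'].T;return q[...,:2]/q[...,2:]
E
python3 - <<'E'
from h import *
s=robot.read_state();print({k:np.round(v,3).tolist() for k,v in s.items()})
for n in ('scene','top','wrist'):
    p=cap(n);save(p,n+'0');print(n,p['mtx'].round(1).tolist(),(-p['R'].T@p['t']).round(3))
    W=cloud(p);np.save(n+'_W.npy',W)
    for t in ('tube1','jar','yarn_cone','tape','tray','dial1','dial1_grip','dial2','tab1_mark','rail','rail_grip'):
        for d in robot.search_frame(p,t)[:7]:
            b=np.array(d['bbox']);c=b.reshape(2,2).mean(0).astype(int)
            print(t,round(d['conf'],2),b.round(0).astype(int).tolist(),W[c[1],c[0]].round(3), p['img'][c[1],c[0]])
E
```

```text
pics
{'clock': 0.0, 'qpos': [1.039, 0.221, 1.528, -0.0, 1.395, -0.126], 'qd': [0.0, -0.0, -0.0, -0.001, 0.001, 0.0], 'joint_torque': [0.0, -49.688, -38.941, -0.0, 0.011, -0.0], 'eef_pos': [0.246, 0.574, 0.207], 'tcp_rot': [0.202, 0.979, -0.001, -0.0], 'wrist_force': [0.099, -0.234, 0.681], 'moment': [-0.025, -0.019, 0.002], 'grasp_force': 0.0, 'grip_width': 0.085}
scene [[456.0, 0.0, 252.5], [0.0, 456.0, 193.1], [0.0, 0.0, 1.0]] [1.147 0.66  0.93 ]
tube1 0.82 [186, 118, 203, 140] [ 0.503 -0.444  0.039] [ 9 98 27]
tube1 0.74 [229, 124, 241, 140] [ 0.406 -0.345  0.044] [124  88  46]
tube1 0.7 [188, 142, 204, 161] [ 0.564 -0.346  0.035] [127  90  45]
tube1 0.68 [209, 128, 226, 152] [ 0.48  -0.344  0.045] [133  95  48]
tube1 0.67 [237, 142, 251, 160] [ 0.447 -0.249  0.042] [132  94  50]
tube1 0.66 [209, 107, 223, 126] [ 0.396 -0.469  0.034] [ 16  52 130]
tube1 0.53 [169, 130, 180, 148] [ 0.588 -0.431  0.043] [12 96 29]
jar 0.55 [213, 145, 228, 174] [ 0.542 -0.24   0.058] [180 171 139]
yarn_cone 0.74 [142, 169, 175, 226] [ 0.794 -0.162  0.105] [ 92 117  65]
tape 0.86 [204, 259, 236, 290] 
[... 1811 characters left out ...]
0, 272] [0.387 0.317 0.097] [5 3 5]
dial1_grip 0.41 [329, 229, 351, 251] [ 0.434 -0.268  0.01 ] [149 119  86]
dial2 0.83 [106, 242, 133, 270] [0.392 0.315 0.097] [5 2 4]
dial2 0.55 [114, 194, 138, 217] [0.519 0.301 0.115] [40 39 37]
rail 0.83 [164, 146, 299, 183] [0.655 0.036 0.002] [148 122  89]
rail_grip 0.64 [160, 145, 301, 185] [0.655 0.039 0.003] [149 123  90]
wrist [[327.0, 0.0, 257.5], [0.0, 327.0, 184.3], [0.0, 0.0, 1.0]] [0.184 0.599 0.374]
tray 0.5 [68, 361, 81, 381] [0.376 0.297 0.08 ] [30 27 33]
dial1 0.67 [71, 364, 84, 382] [0.379 0.298 0.08 ] [15 20 18]
dial1_grip 0.73 [70, 362, 80, 383] [0.38  0.295 0.078] [29 34 31]
dial2 0.67 [71, 364, 84, 382] [0.379 0.298 0.08 ] [15 20 18]
```

Run:
```python
from h import *
import cv2
i=cv2.imread('pics/top0.png');j=cv2.imread('pics/scene0.png')
cv2.imwrite('pics/c_top.png',cv2.resize(i[100:290,80:450],None,fx=2.1,fy=2.1,interpolation=cv2.INTER_CUBIC))
a=cv2.resize(i[180:280,90:155],None,fx=5,fy=5,interpolation=cv2.INTER_CUBIC)
b=cv2.resize(j[215:295,330:425],None,fx=4.2,fy=4.2,interpolation=cv2.INTER_CUBIC)
c=np.zeros((500,325+b.shape[1],3),np.uint8);c[:,:325]=a;c[:b.shape[0],325:]=b
cv2.imwrite('pics/c_dial.png',c)
W=np.load('top_W.npy');S=np.load('scene_W.npy')
ii=i[...,::-1].astype(int)
# tube rims from top view: points z 0.035..0.06 around each
for n,P in (('top',W),('scene',S)):
  for c in [(.39,-.362),(.434,-.27),(.552,-.362),(.473,-.365),(.523,-.257)]:
    d=np.hypot(P[...,0]-c[0],P[...,1]-c[1]);m=(d<.045)&(P[...,2]>.042)&(P[...,2]<.09)
    q=P[m];
    if len(q)<8: print(n,c,len(q));continue
    A=np.c_[2*q[:,:2],np.ones(len(q))];s=np.linalg.lstsq(A,(q[:,:2]**2).sum(1),rcond=None)[0]
    print(n,c,len(q),'ctr',s[:2].round(4),'r',round(float(np.sqrt(s[2]+s[0]**2+s[1]**2)),4),'z',np.percentile(q[:,2],[5,50,95]).round(4),'bbox mid',((q.min(0)+q.max(0))/2)[:2].round(4))
  # tray
  m=(P[...,0]>.4)&(P[...,0]<.75)&(abs(P[...,1])<.25)
  for lo,hi in ((.012,.024),(.06,.085),(.1,.25)):
    q=P[m&(P[...,2]>lo)&(P[...,2]<hi)]
    if len(q)>5:
      r=cv2.minAreaRect((q[:,:2]*1000).astype(np.float32));print(n,lo,len(q),r, q[:,2].max())
```

```text
top (0.39, -0.362) 124 ctr [ 0.3885 -0.3594] r 0.0225 z [0.0435 0.0485 0.0519] bbox mid [ 0.3888 -0.3596]
top (0.434, -0.27) 113 ctr [ 0.433  -0.2657] r 0.0223 z [0.0444 0.0484 0.0514] bbox mid [ 0.433  -0.2659]
top (0.552, -0.362) 122 ctr [ 0.5495 -0.3553] r 0.0225 z [0.043  0.048  0.0518] bbox mid [ 0.5492 -0.3558]
top (0.473, -0.365) 114 ctr [ 0.4702 -0.3606] r 0.0224 z [0.0436 0.0478 0.0518] bbox mid [ 0.4704 -0.3614]
top (0.523, -0.257) 365 ctr [ 0.5226 -0.26  ] r 0.02 z [0.0437 0.0701 0.074 ] bbox mid [ 0.5239 -0.2606]
top 0.012 680 ((594.2628173828125, -8.953887939453125), (501.1385803222656, 331.5463562011719), 86.72822570800781) 0.023997866780897943
top 0.06 588 ((599.3133544921875, 0.925811767578125), (298.1753234863281, 500.3711853027344), 0.4669935703277588) 0.08486231302887726
top 0.1 1471 ((669.2744140625, 20.386810302734375), (149.2930145263672, 458.5772705078125), 1.687736988067627) 0.17803606923714332
scene (0.39, -0.362) 75 ctr [ 0.3905 -0.3613] r 0.0229 z [0.0432 0.0471 0.0508] bbox mid [ 0.3919 -0.3617]
scene (0.434, -0.27) 83 ctr [ 0.4351 -0.268 ] r 0.0222 z [0.0426 0.0469 0.0515] bbox mid [ 0.4353 -0.2687]
scene (0.552, -0.362) 85 ctr [ 0.5511 -0.3571] r 0.0226 z [0.0426 0.047  0.051 ] bbox mid [ 0.5511 -0.3583]
scene (0.473, -0.365) 83 ctr [ 0.4715 -0.3631] r 0.023 z [0.0426 0.0464 0.0506] bbox mid [ 0.4703 -0.3635]
scene (0.523, -0.257) 281 ctr [ 0.5272 -0.2617] r 0.0211 z [0.0436 0.0673 0.0724] bbox mid [ 0.5277 -0.2636]
scene 0.012 709 ((584.8463745117188, -0.50408935546875), (326.98236083984375, 496.3619689941406), 0.4497081935405731) 0.023979439326117766
scene 0.06 348 ((596.9274291992188, 2.6325225830078125), (298.01611328125, 501.6534729003906), 1.3562090396881104) 0.08470368276694655
scene 0.1 833 ((676.0841064453125, 32.52479553222656), (125.24933624267578, 436.6896667480469), 2.930748462677002) 0.17556787960675002
```

View pics/c_top.png

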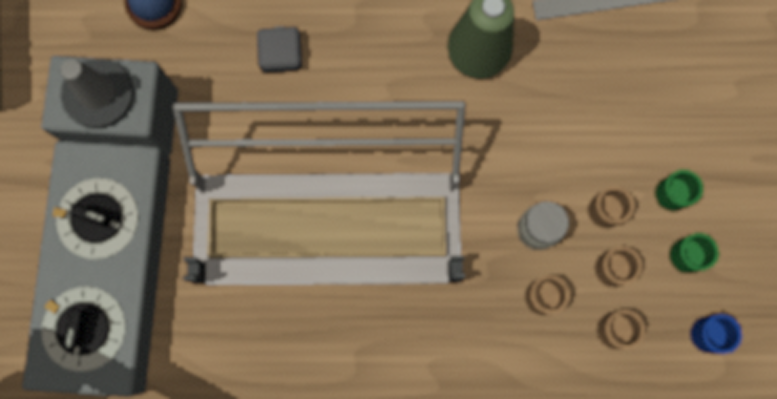

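View pics/c_dial.png

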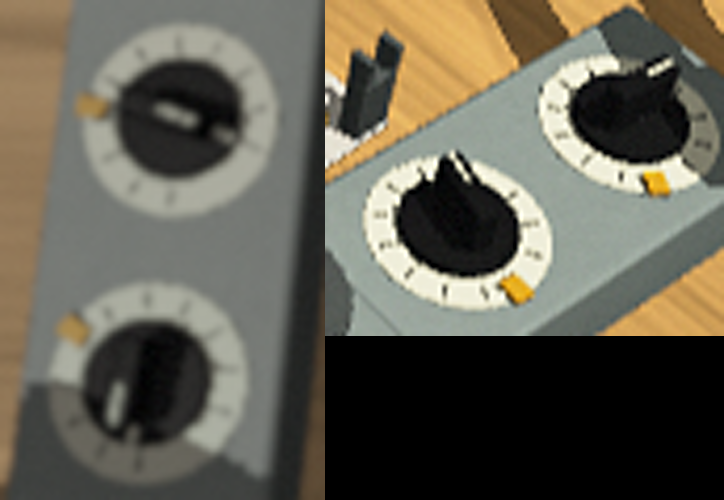

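The `c_top` crop shows four brown tubes at about (612,207), (620,265), (550,293) and (623,327). The green ones at (680,190) and (694,252) and the blue one at (716,334) are decoys. The jar is at (545,224). The rail leans back, with its front bar from (176,107) to (463,104), and the trough is empty. In the dial crop, dial 1 (lower) points down with its tab upper-left. Dial 2 points right with its tab to the left. I'll move the wrist camera over the dials next.

```bash
python3 -m inch '[[[0,0,-0.8,1],[0,0,-0.8,1],[0,0,-0.8,1],[0,0,-0.8,1]]]' >/dev/null; python3 -m inch '[[[0,0,0,1],[0,0,0,1],[0,0,0,1],[0,0,0,1]]]' 0.7 >/dev/null; python3 -m inch '[[[0,0,0,0.22],[0,0,0,0.22]]]'
for i in 1 2 3 ; do python3 -m inch '[[[-0.4,0.26,0,0],[-0.83,0.52,0,0],[-0.83,0.52,0,0]]]'>/dev/null; done;  python3 -m inch '[[[-0.4,0.26,0,0],[-0.83,0.52,0,0],[-0.83,0.52,0,0],[-0.83,0.52,0,0],[-0.83,0.52,0,0]]]'
cat >> h.py <<'E'
def st():
    s=robot.read_state();R=Rn.from_quat(s['tcp_rot']).as_matrix()
    print('t',round(s['clock'],1),'tcp',s['eef_pos'].round(4) if hasattr(s['eef_pos'],'round') else np.round(s['eef_pos'],4),'yaw',round(np.degrees(np.arctan2(R[1,0],R[0,0])),2),'w',round(s['grip_width'],4),'g',np.round(s['grasp_force'],1),'F',np.round(s['wrist_force'],1),'q6',round(s['qpos'][5],2))
    return s
E
python3 - <<'E'
from h import *
st()
p=cap('wrist');save(p,'w1');print((-p['R'].T@p['t']).round(3),p['R'].round(3).tolist())
W=cloud(p);np.savez('w1.npz',W=W,img=p['img'],R=p['R'],t=p['t'],mtx=p['mtx'])
for t in ('dial1','dial1_grip','dial1_pointer','tab1_mark','dial2_grip'):
    for d in robot.search_frame(p,t)[:4]:
        b=np.array(d['bbox']);print(t,round(d['conf'],2),b.round(0).astype(int).tolist())
E
```

```text
clock: 2.8
eef_pos: [0.2467, 0.5742, 0.2882]
tcp_rot: [0.707, 0.708, -0.0, -0.0]
wrist_force: [-0.0, -0.5, 0.5]
grip_width: 0.0602
grasp_force: 0.0
clock: 4.2
eef_pos: [0.455, 0.2441, 0.2882]
tcp_rot: [0.706, 0.709, 0.0, -0.0]
wrist_force: [-0.2, 0.3, 1.2]
grip_width: 0.0602
grasp_force: 0.0
t 4.2 tcp [0.455  0.2441 0.2882] yaw 90.26 w 0.0602 g 0.0 F [-0.2  0.3  1.2] q6 0.33
[0.455 0.31  0.454] [[1.0, 0.006, -0.0], [0.006, -0.964, 0.266], [0.001, -0.266, -0.964]]
dial1 0.72 [172, 55, 230, 111]
dial1 0.59 [294, 60, 357, 124]
dial1_grip 0.74 [327, 41, 340, 57]
dial1_grip 0.59 [165, 50, 229, 111]
tab1_mark 0.59 [253, 175, 469, 384]
tab1_mark 0.54 [216, 39, 234, 57]
dial2_grip 0.92 [293, 64, 358, 126]
```

View pics/w1.png

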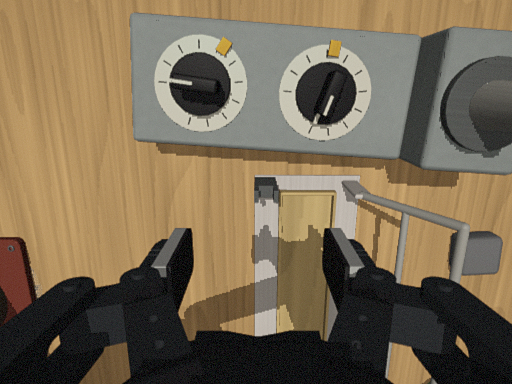

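The wrist view shows dial 1 at (201,83), pointer to the left, tab at (224,46). Dial 2 is at (325,92), pointer to the lower left (315,122), tab at (335,48). The tray's near-left catch is at (266,187).

```bash
cat > dials.py <<'E'
from h import *
def run(W,img,tag):
    hsv=cv2.cvtColor(img,cv2.COLOR_RGB2HSV).astype(int);H,S,V=hsv[...,0],hsv[...,1],hsv[...,2]
    for n,c in (('d1',(.392,.318)),('d2',(.52,.307))):
        near=np.hypot(W[...,0]-c[0],W[...,1]-c[1])<.075
        deck=near&(W[...,2]>.06)&(W[...,2]<.078)
        # dark body points
        bar=near&(W[...,2]>.106)&(V<200)
        tab=deck&(S>120)&(V>110)&(H>12)&(H<30)
        wh=deck&(S<60)&(V>170)
        cn=cv2.minEnclosingCircle((W[wh][:,:2]*1000).astype(np.float32))
        top=near&(W[...,2]>.1)
        r=cv2.minAreaRect((W[top][:,:2]*1000).astype(np.float32))
        whp=near&(W[...,2]>.076)&(S<70)&(V>150)
        tb=W[tab].mean(0);cc=np.array(cn[0])/1000
        print(tag,n,'scale ctr',np.round(cn,1) if 0 else (np.round(cn[0],1),round(cn[1],1)),'bar rect',[np.round(x,1) for x in r],'z',np.percentile(W[top][:,2],95).round(4))
        bc=np.array(r[0])/1000
        skw=whp&(W[...,2]<.09);brw=whp&(W[...,2]>.1)
        for nm,m in (('tab',tab),('skirtwhite',skw),('barwhite',brw)):
            q=W[m]
            if len(q):
                d=q.mean(0)[:2]-cc;e=q.mean(0)[:2]-bc
                print('  ',nm,len(q),q.mean(0).round(4),'ang from scale',np.degrees(np.arctan2(d[1],d[0])).round(1),'from bar',np.degrees(np.arctan2(e[1],e[0])).round(1),'r',np.linalg.norm(d).round(4))
        q=W[brw][:,:2]
        if len(q)>4:
            vx,vy,x0,y0=cv2.fitLine((q*1000).astype(np.float32),cv2.DIST_L2,0,.01,.01).ravel();print('   barwhite line ang',np.degrees(np.arctan2(vy,vx)).round(1))
if __name__=='__main__':
    z=np.load('w1.npz');run(z['W'],z['img'],'w1')
E
python3 dials.py
python3 - <<'E'
import cv2,numpy as np
from h import *
i=cv2.imread('pics/w1.png');cv2.imwrite('pics/c_w1.png',cv2.resize(i[20:145,130:390],None,fx=3,fy=3,interpolation=cv2.INTER_CUBIC))
z=np.load('w1.npz');run=None
W=z['W'];img=z['img']
# tray geometry
for n in('top','scene'):
    P=np.load(n+'_W.npy')
    m=(P[...,1]<.2)&(P[...,1]>-.2)&(P[...,0]>.4)&(P[...,0]<.62)
    rim=P[m&(P[...,2]>.014)&(P[...,2]<.021)]
    ct=P[m&(P[...,2]>.05)&(P[...,2]<.08)]
    for s in (1,-1):
        q=ct[ct[:,1]*s>.08];print(n,'catch',s,len(q),np.median(q,0).round(4),q.min(0).round(3),q.max(0).round(3))
    fl=P[m&(P[...,2]>-.0)&(P[...,2]<.012)&(P[...,0]>.48)&(P[...,0]<.58)]
    b=P[(P[...,2]>.12)&(P[...,0]>.6)&(P[...,0]<.72)&(abs(P[...,1])<.2)]
    vx,vy,x0,y0=cv2.fitLine((b[b[:,2]>np.percentile(b[:,2],60)][:,:2]*1000).astype(np.float32),cv2.DIST_HUBER,0,.01,.01).ravel()
    t=b[b[:,2]>.16];print('rail bar',len(t),np.median(t,0).round(4),t.min(0).round(3),t.max(0).round(3),'ang',np.degrees(np.arctan2(vy,vx)))
E
```

```text
w1 d1 scale ctr (array([390.2, 320.2]), 52.3) bar rect [array([400.3, 291.1]), array([51.2, 94.2]), np.float64(25.8)] z 0.4046
   tab 162 [0.4178 0.3595 0.0764] ang from scale 54.9 from bar 75.7 r 0.0479
   skirtwhite 17 [0.3627 0.3219 0.0799] ang from scale 176.6 from bar 140.7 r 0.0275
   barwhite 74 [0.3847 0.3123 0.1456] ang from scale -125.0 from bar 126.4 r 0.0097
   barwhite line ang -56.9
w1 d2 scale ctr (array([530.3, 311. ]), 52.0) bar rect [array([501.7, 288.4]), array([104.3,  60.1]), np.float64(74.6)] z 0.4053
   tab 169 [0.5367 0.3584 0.0763] ang from scale 82.2 from bar 63.4 r 0.0478
   skirtwhite 15 [0.5193 0.2813 0.0801] ang from scale -110.3 from bar -22.0 r 0.0316
   barwhite 113 [0.5086 0.278  0.2234] ang from scale -123.3 from bar -56.2 r 0.0394
   barwhite line ang 51.3
top catch 1 105 [0.4731 0.1913 0.0615] [0.451 0.185 0.05 ] [0.595 0.2   0.079]
top catch -1 97 [ 0.472  -0.1456  0.0683] [ 0.451 -0.154  0.05 ] [ 0.59  -0.139  0.08 ]
rail bar 570 [0.6488 0.0229 0.1718] [ 0.639 -0.151  0.16 ] [0.655 0.197 0.178] ang -89.8164
scene catch 1 164 [0.4794 0.193  0.0629] [0.45  0.182 0.05 ] [0.598 0.199 0.077]
scene catch -1 110 [ 0.4772 -0.1463  0.0622] [ 0.451 -0.157  0.05 ] [ 0.599 -0.138  0.077]
rail bar 494 [0.6528 0.0487 0.1708] [ 0.642 -0.153  0.161] [0.658 0.197 0.176] ang -89.909935
```

View pics/c_w1.png

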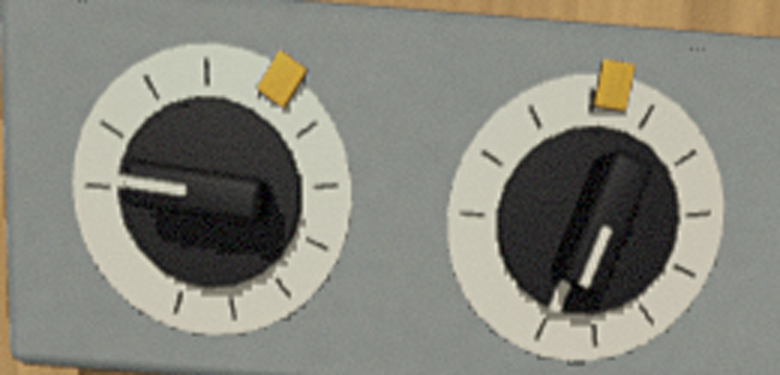

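```bash
sed -i "s/bar=near.*/pass/; s/top=near&(W\[...,2\]>.1)/top=near\&(W[...,2]>.1)\&(W[...,2]<.12)/; s/brw=whp&(W\[...,2\]>.1)/brw=whp\&(W[...,2]>.1)\&(W[...,2]<.12)/" dials.py
python3 dials.py
python3 - <<'E'
from h import *
from dials import run
for n in('top','scene'):
    run(np.load(n+'_W.npy'),cv2.cvtColor(cv2.imread(f'pics/{n}0.png'),cv2.COLOR_BGR2RGB),n)
# ring + tab via ray/plane in w1
z=np.load('w1.npz')
def rayplane(uv,h):
    K,R,t=z['mtx'],z['R'],z['t'];d=np.c_[(uv[:,0]-K[0,2])/K[0,0],(uv[:,1]-K[1,2])/K[1,1],np.ones(len(uv))]@R;C=-R.T@t
    return C+d*((h-C[2])/d[:,2])[:,None]
img=z['img'];hsv=cv2.cvtColor(img,cv2.COLOR_RGB2HSV)
wm=((hsv[...,1]<60)&(hsv[...,2]>170)).astype(np.uint8);wm[:20]=0;wm[145:]=0
n,l,s,c=cv2.connectedComponentsWithStats(wm)
for k in range(1,n):
    if s[k,4]>600:
        cs,_=cv2.findContours((l==k).astype(np.uint8),cv2.RETR_EXTERNAL,cv2.CHAIN_APPROX_NONE)
        P=rayplane(cv2.convexHull(cs[0])[:,0].astype(float),.0715)[:,:2]
        e=cv2.fitEllipse((P*1000).astype(np.float32));print(s[k],e)
E
```

```text
w1 d1 scale ctr (array([390.2, 320.2]), 52.3) bar rect [array([390.7, 319.9]), array([15. , 45.8]), np.float64(82.2)] z 0.1136
   tab 162 [0.4178 0.3595 0.0764] ang from scale 54.9 from bar 55.7 r 0.0479
   skirtwhite 17 [0.3627 0.3219 0.0799] ang from scale 176.6 from bar 175.9 r 0.0275
   barwhite 64 [0.3789 0.3216 0.113 ] ang from scale 173.4 from bar 171.9 r 0.0114
   barwhite line ang -8.4
w1 d2 scale ctr (array([530.3, 311. ]), 52.0) bar rect [array([530.1, 310.8]), array([46. , 15.4]), np.float64(70.1)] z 0.1136
   tab 169 [0.5367 0.3584 0.0763] ang from scale 82.2 from bar 82.1 r 0.0478
   skirtwhite 15 [0.5193 0.2813 0.0801] ang from scale -110.3 from bar -110.2 r 0.0316
   barwhite 61 [0.5262 0.2997 0.1131] ang from scale -109.8 from bar -109.4 r 0.012
   barwhite line ang 71.0
top d1 scale ctr (array([391.5, 322.1]), 48.2) bar rect [array([391. , 322.6]), array([15.4, 45.3]), np.float64(82.0)] z 0.1158
   tab 6 [0.419  0.3624 0.0761] ang from scale 55.7 from bar 54.9 r 0.0488
   skirtwhite 13 [0.4023 0.3147 0.0772] ang from scale -34.2 from bar -35.0 r 0.013
top d2 scale c
[... 627 characters left out ...]
bar 178.8 r 0.0084
   barwhite line ang -0.5
scene d2 scale ctr (array([511.6, 314. ]), 71.9) bar rect [array([531.9, 312.1]), array([45.9, 16.5]), np.float64(69.2)] z 0.1141
   tab 30 [0.5368 0.3588 0.0754] ang from scale 60.7 from bar 84.0 r 0.0515
   skirtwhite 3 [0.5333 0.2806 0.0807] ang from scale -56.9 from bar -87.5 r 0.0398
   barwhite 7 [0.5249 0.2993 0.1117] ang from scale -47.8 from bar -118.7 r 0.0198
   barwhite line ang 61.1
[ 154   34   93   98 3513] ((390.51348876953125, 320.1863708496094), (103.2260971069336, 103.8274917602539), 139.05125427246094)
[ 279   45   92   95 3351] ((530.098876953125, 310.9386901855469), (103.2657699584961, 103.41414642333984), 147.08856201171875)
```

```bash
python3 -m inch '[[[0.38,-0.32,0,-0.3],[0.764,-0.642,0,-0.6],[0.764,-0.642,0,-0.91],[0.764,-0.642,0,-0.91]]]' >/dev/null
python3 -m inch '[[[0,0,0,-0.3],[0,0,0,-0.6],[0,0,0,-0.91],[0,0,0,-0.91]]]' >/dev/null
python3 -m inch '[[[0,0,0.3,-0.3],[0,0,0.6,-0.6],[0,0,1,-0.91],[0,0,1,-0.91],[0,0,1,-0.91],[0,0,1,-0.91]]]' >/dev/null
cat >> h.py <<'E'
def delta(x,y,z,yaw=None):
    s=st();R=Rn.from_quat(s['tcp_rot']).as_matrix();d=R.T@(np.array([x,y,z])-s['eef_pos'])/.1
    o=''
    if yaw is not None:
        a=np.degrees(np.arctan2(R[1,0],R[0,0]));o=(-(((yaw-a+180)%360)-180)/30).round(3)
    print('rows total',d.round(3),'turn',o)
E
python3 -c "
from h import *
delta(.3908,.3205,.084,172.2)"
```

```text
t 5.9 tcp [0.3926 0.3196 0.1907] yaw 171.77 w 0.0599 g 0.0 F [1.1 0.2 0.6] q6 -0.9
rows total [0.022 0.004 1.067] turn -0.014
```

```bash
python3 -m inch '[[[0.02,0,0.4,0],[0.02,0,0.8,0],[0.02,0,1,0],[0.02,0,1,0],[0.02,0,1,0]]]' >/dev/null
python3 -m inch '[[[0,0,0.06,-0.014],[0,0,0.06,-0.014],[0,0,0.06,-0.014]]]'
python3 -m inch '[[[0,0,0,0],[0,0,0,0],[0,0,0,0],[0,0,0,0],[0,0,0,0],[0,0,0,0],[0,0,0,0],[0,0,0,0]]]' 0; python3 -c "
from h import *
st()"
```

```text
clock: 6.7
eef_pos: [0.3898, 0.3197, 0.0832]
tcp_rot: [0.066, 0.998, 0.0, 0.001]
wrist_force: [0.2, -1.2, -0.1]
grip_width: 0.06
grasp_force: 0.0
clock: 7.5
eef_pos: [0.3897, 0.3213, 0.083]
tcp_rot: [0.066, 0.998, 0.002, 0.001]
wrist_force: [-0.2, 7.5, -0.2]
grip_width: 0.0127
grasp_force: 60.8
t 7.5 tcp [0.3897 0.3213 0.083 ] yaw 172.45 w 0.0127 g 60.8 F [-0.2  7.5 -0.2] q6 -0.91
```

```bash
python3 -m inch '[[[0.01,0.015,0,0.2],[0.01,0.015,0,0.4],[0.01,0.015,0,0.6],[0.01,0.015,0,0.8],[0.01,0.015,0,0.975],[0.01,0.015,0,0.975]]]'
for i in 1 2; do python3 -m inch '[[[0,0,0,0.2],[0,0,0,0.4],[0,0,0,0.6],[0,0,0,0.8],[0,0,0,0.975],[0,0,0,0.975]]]'; done
python3 -m inch '[[[0,0,0,0.2],[0,0,0,0.4],[0,0,0,0.6],[0,0,0,0.8],[0,0,0,0.975],[0,0,0,0.975],[0,0,0,0.975],[0,0,0,0.975]]]'>/dev/null; python3 -c "
from h import *
st()"
```

```text
clock: 8.1
eef_pos: [0.3896, 0.3219, 0.0829]
tcp_rot: [0.316, 0.949, 0.001, 0.001]
wrist_force: [3.7, 4.8, -0.3]
grip_width: 0.0123
grasp_force: 60.7
clock: 8.7
eef_pos: [0.39, 0.3222, 0.083]
tcp_rot: [0.545, 0.839, 0.002, 0.001]
wrist_force: [5.5, 5.3, -2.6]
grip_width: 0.0128
grasp_force: 60.5
clock: 9.3
eef_pos: [0.3904, 0.3224, 0.083]
tcp_rot: [0.739, 0.674, 0.003, 0.0]
wrist_force: [5.6, 5.0, -4.5]
grip_width: 0.013
grasp_force: 60.3
t 10.1 tcp [0.3909 0.3223 0.083 ] yaw 55.6 w 0.013 g 60.2 F [ 8.6  5.4 -5.3] q6 1.13
```

```bash
python3 -m inch '[[[0,0,0,0],[0,0,0,0],[0,0,0,0],[0,0,0,0]]]' 0.7; python3 -m inch '[[[0,0,-0.3,0],[0,0,-0.7,0],[0,0,-1,0],[0,0,-1,0]]]'>/dev/null;python3 -m inch '[[[0.347,0.605,-0.8,0],[0.347,0.605,-0.8,0],[0.347,0.605,-0.8,0]]]'>/dev/null
python3 -m inch '[[[0.347,0.605,0,-0.25],[0.347,0.605,0,-0.497],[0.347,0.605,0,-0.497],[0.347,0.605,0,-0.497],[0.347,0.605,0,-0.497]]]' >/dev/null
python3 - <<'E'
from h import *
from dials import run
delta(.5302,.3112,.083,70.6)
p=cap('wrist');save(p,'w2');run(cloud(p),p['img'],'w2')
E
```

```text
clock: 10.5
eef_pos: [0.388, 0.3207, 0.082]
tcp_rot: [0.885, 0.466, -0.0, 0.0]
wrist_force: [0.2, -0.8, 1.3]
grip_width: 0.0598
grasp_force: 0.0
t 11.7 tcp [0.5261 0.3096 0.2614] yaw 70.31 w 0.0597 g 0.0 F [-0.1 -0.8 -0. ] q6 0.75
rows total [0.03  0.035 1.784] turn -0.01
w2 d1 scale ctr (array([390. , 319.9]), 52.7) bar rect [array([391.2, 320.1]), array([45.3, 15.4]), np.float64(54.9)] z 0.1133
   tab 150 [0.4181 0.3599 0.0762] ang from scale 54.9 from bar 56.0 r 0.0489
   skirtwhite 46 [0.3997 0.3387 0.0799] ang from scale 62.6 from bar 65.5 r 0.0211
   barwhite 61 [0.3968 0.3289 0.1128] ang from scale 52.9 from bar 57.8 r 0.0112
   barwhite line ang 54.7
w2 d2 scale ctr (array([529.9, 310.7]), 52.4) bar rect [array([530.6, 310.7]), array([45.8, 14.1]), np.float64(70.3)] z 0.1134
   tab 162 [0.5373 0.3583 0.0762] ang from scale 81.1 from bar 81.9 r 0.0481
   skirtwhite 17 [0.5119 0.2918 0.0794] ang from scale -133.6 from bar -134.6 r 0.0261
   barwhite 60 [0.5263 0.2991 0.113 ] ang from scale -106.9 from bar -110.0 r 0.0121
   barwhite line ang 70.2
```

View pics/w2.png

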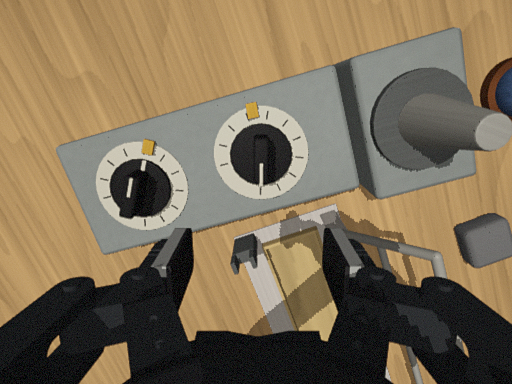

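Wrist view: dial 1's pointer at (143,165) now points at its tab (148,147). Dial 2 is at (261,153), its pointer toward (261,185) and its tab at (252,111), so it needs about 192° counter-clockwise.

```bash
python3 -m inch '[[[0.03,0.035,0.4,-0.01],[0.03,0.035,0.8,-0.01],[0.03,0.035,0.9,-0.01],[0.03,0.035,0.9,-0.01]]]' >/dev/null
python3 -m inch '[[[0,0,0.4,0],[0,0,0.8,0],[0,0,0.88,0],[0,0,0.88,0],[0,0,0.88,0]]]' >/dev/null
python3 -c "
from h import *
delta(.5302,.3112,.084,70.4)"
```

```text
t 12.7 tcp [0.5336 0.3121 0.0874] yaw 70.68 w 0.0595 g 0.0 F [ 0.   0.2 -0.1] q6 0.74
rows total [-0.02  -0.03   0.034] turn 0.009
```

```bash
python3 -m inch '[[[-0.01,-0.02,0.03,0],[-0.01,-0.02,0.03,0],[-0.01,-0.02,0.03,0]]]' 
python3 -m inch '[[[0,0,0,0],[0,0,0,0],[0,0,0,0],[0,0,0,0],[0,0,0,0],[0,0,0,0],[0,0,0,0],[0,0,0,0]]]' 0
for i in 1 2 3; do python3 -m inch '[[[0,0,0,-0.2],[0,0,0,-0.4],[0,0,0,-0.6],[0,0,0,-0.8],[0,0,0,-1],[0,0,0,-1]]]'; done;python3 -c "
from h import *
st()"
```

```text
clock: 12.95
eef_pos: [0.53, 0.3111, 0.0823]
tcp_rot: [0.816, 0.578, 0.001, 0.0]
wrist_force: [0.7, -0.1, -0.5]
grip_width: 0.0598
grasp_force: 0.0
clock: 13.75
eef_pos: [0.5298, 0.3108, 0.0815]
tcp_rot: [0.816, 0.578, 0.0, 0.0]
wrist_force: [0.8, -1.0, 3.4]
grip_width: 0.0129
grasp_force: 60.7
clock: 14.35
eef_pos: [0.5305, 0.3107, 0.0815]
tcp_rot: [0.638, 0.77, 0.001, 0.001]
wrist_force: [3.3, -2.2, 1.5]
grip_width: 0.013
grasp_force: 60.5
clock: 14.95
eef_pos: [0.5311, 0.311, 0.0815]
tcp_rot: [0.417, 0.909, 0.001, 0.001]
wrist_force: [6.1, -0.3, -0.2]
grip_width: 0.013
grasp_force: 60.3
clock: 15.55
eef_pos: [0.5315, 0.3116, 0.0816]
tcp_rot: [0.168, 0.986, 0.001, 0.002]
wrist_force: [7.6, 1.3, -2.7]
grip_width: 0.0127
grasp_force: 60.0
t 15.6 tcp [0.5315 0.3116 0.0816] yaw 160.65 w 0.0127 g 60.0 F [ 7.6  1.3 -2.7] q6 -0.83
```

```bash
for i in 1 2 3; do python3 -m inch '[[[0,0,0,-0.2],[0,0,0,-0.4],[0,0,0,-0.6],[0,0,0,-0.8],[0,0,0,-1],[0,0,0,-1]]]' >/dev/null; done; python3 -m inch '[[[0,0,0,-0.2],[0,0,0,-0.38],[0,0,0,-0.38],[0,0,0,-0.38],[0,0,0,-0.38]]]'>/dev/null; python3 -c "
from h import *
st()"
```

```text
t 17.9 tcp [0.5305 0.3134 0.0816] yaw -98.09 w 0.0129 g 60.1 F [ 5.1  7.5 -1.9] q6 -2.6
```

```bash
python3 -m inch '[[[0,0,0,0],[0,0,0,0],[0,0,0,0],[0,0,0,0]]]' 0.7 >/dev/null; python3 -m inch '[[[0,0,-0.3,0],[0,0,-0.7,0],[0,0,-1,0],[0,0,-1,0]]]'>/dev/null
python3 -m inch '[[[0,0,-0.3,0.25],[0,0,-0.7,0.5],[0,0,-0.8,0.75],[0,0,-0.8,0.955]]]'>/dev/null
for i in 1 2 3 4 ; do python3 -m inch '[[[0,0,0,0.25],[0,0,0,0.5],[0,0,0,0.75],[0,0,0,0.955]]]'>/dev/null; done;  python3 -m inch '[[[0,0,0,0.25],[0,0,0,0.5],[0,0,0,0.75],[0,0,0,0.955],[0,0,0,0.955],[0,0,0,0.955],[0,0,0,0.955]]]'>/dev/null
python3 - <<'E'
from h import *
from dials import run
st()
p=cap('wrist');save(p,'w3');run(cloud(p),p['img'],'w3')
E
```

```text
t 21.4 tcp [0.5294 0.3108 0.2608] yaw 90.29 w 0.0598 g 0.0 F [ 1.  -0.1  0.2] q6 0.4
w3 d1 scale ctr (array([390.2, 319.8]), 52.7) bar rect [array([391.1, 320.1]), array([45.5, 15.1]), np.float64(55.5)] z 0.1133
   tab 168 [0.4183 0.36   0.0762] ang from scale 55.1 from bar 55.8 r 0.049
   skirtwhite 47 [0.4033 0.3397 0.0802] ang from scale 56.6 from bar 58.1 r 0.0238
   barwhite 69 [0.3968 0.3288 0.1128] ang from scale 53.8 from bar 57.0 r 0.0111
   barwhite line ang 57.4
w3 d2 scale ctr (array([530.3, 310.3]), 52.5) bar rect [array([530.3, 310.5]), array([46.3, 15. ]), np.float64(81.8)] z 0.1134
   tab 164 [0.5373 0.3584 0.0762] ang from scale 81.7 from bar 81.8 r 0.0486
   skirtwhite 48 [0.5308 0.3327 0.0798] ang from scale 88.6 from bar 88.6 r 0.0224
   barwhite 65 [0.532  0.3227 0.1129] ang from scale 82.1 from bar 82.1 r 0.0125
   barwhite line ang 81.7
```

```bash
python3 -m inch '[[[-0.4,0,-0.2,0],[-0.8,0,-0.4,0],[-1,0,-0.4,0]]]'>/dev/null; python3 -m inch '[[[-0.4,0,0,0],[-0.8,0,0,0],[-1,0,0,0]]]'>/dev/null;python3 -m inch '[[[-0.4,0,0,0],[-0.8,0,0,0],[-1,0,0,0],[-1,0,0,0],[-1,0,0,0]]]'>/dev/null
cat > tray.py <<'E'
from h import *
def rail(P,tag):
    b=P[(P[...,2]>.1)&(P[...,2]<.2)&(P[...,0]>.6)&(P[...,0]<.75)&(abs(P[...,1]-.02)<.16)]
    if len(b)>20:
        t=b[b[:,2]>b[:,2].max()-.02];print(tag,'rail',len(t),np.median(t,0).round(4),t[:,2].max().round(4))
if __name__=='__main__':
    st();p=cap('wrist');save(p,'w4');W=cloud(p);rail(W,'w4')
    ct=W[(W[...,2]>.055)&(W[...,2]<.08)&(W[...,0]<.52)&(W[...,0]>.44)&(abs(W[...,1]-.02)<.19)]
    for s in (1,-1):
        q=ct[(ct[:,1]-.02)*s>.1]
        if len(q):print('catch',s,len(q),q.min(0).round(4),q.max(0).round(4))
    for y in (-.06,0,.06,.1,.14):
        q=W[(abs(W[...,1]-y)<.01)&(W[...,2]<.03)&(W[...,0]>.44)&(W[...,0]<.63)]
        if len(q)<20: continue
        r=q[(q[:,2]>.014)&(q[:,2]<.021)]
        if len(r)<5: continue
        h=np.median(r[:,0]);lo=r[r[:,0]<.535];hi=r[r[:,0]>.535]
        print(y,'rim lo',lo[:,0].min().round(4) if len(lo) else '',lo[:,0].max().round(4) if len(lo) else '','hi',(hi[:,0].min().round(4),hi[:,0].max().round(4)) if len(hi) else '','floor z',np.median(q[(abs(q[:,0]-.535)<.02),2]).round(4))
E
python3 tray.py
```

```text
t 22.5 tcp [0.5305 0.0108 0.3012] yaw 90.15 w 0.06 g 0.0 F [ 0.7  0.7 -0.5] q6 -0.13
w4 rail 3094 [0.6481 0.0509 0.1711] 0.1746
catch -1 179 [ 0.4513 -0.1584  0.0566] [ 0.4814 -0.1416  0.0758]
-0.06 rim lo 0.4867 0.49 hi (np.float64(0.5618), np.float64(0.5659)) floor z 0.0043
0 rim lo 0.4856 0.4897 hi (np.float64(0.5616), np.float64(0.5647)) floor z 0.0043
0.06 rim lo 0.4853 0.4897 hi (np.float64(0.5615), np.float64(0.5649)) floor z 0.0044
0.1 rim lo 0.4854 0.4892 hi (np.float64(0.5618), np.float64(0.5649)) floor z 0.0044
0.14 rim lo 0.4859 0.4889 hi (np.float64(0.5611), np.float64(0.5653)) floor z 0.0045
```

View pics/w4.png

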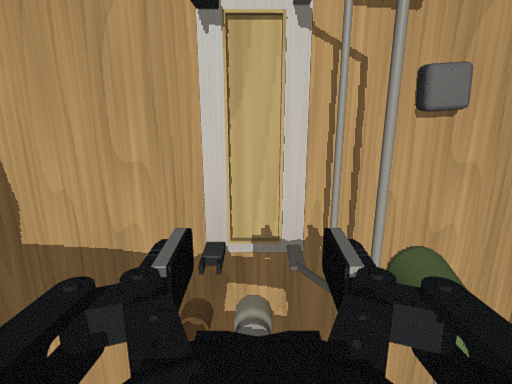

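The wrist view shows the empty trough at columns 225–285, with the catch at (212,255). The rail's two bars are at columns 345 and 395. The jar at (253,310) and a tube at (196,315) are just visible ahead. Trough centre is x=0.5255, y≈0.022, with the floor at 4.4 mm. I'll go over the tubes next.

```bash
python3 -m inch '[[[-0.4,-0.1,0,0],[-0.8,-0.2,0,0],[-1,-0.2,0,0]]]'>/dev/null; python3 -m inch '[[[-0.4,-0.1,0,0],[-0.8,-0.2,0,0],[-1,-0.2,0,0]]]'>/dev/null;python3 -m inch '[[[-0.4,-0.1,0,0],[-0.8,-0.2,0,0],[-0.9,-0.2,0,0],[-0.9,-0.2,0,0],[-0.9,-0.2,0,0]]]'>/dev/null
cat > tubes.py <<'E'
from h import *
import sys
def tubes(p,tag,conf=.4):
    W=cloud(p);img=p['img'];hsv=cv2.cvtColor(img,cv2.COLOR_RGB2HSV)
    out=[]
    for d in robot.search_frame(p,'tube1'):
        if d['conf']<conf: continue
        l,t,r,b=np.array(d['bbox']).round().astype(int);l=max(l-3,0);t=max(t-3,0);P=W[t:b+4,l:r+4];h=hsv[t:b+4,l:r+4]
        m=(P[...,2]>.044)&(P[...,2]<.06)
        q=P[m];
        if len(q)<15: continue
        A=np.c_[2*q[:,:2],np.ones(len(q))];s=np.linalg.lstsq(A,(q[:,:2]**2).sum(1),rcond=None)[0];rad=np.sqrt(s[2]+s[0]**2+s[1]**2)
        hue=np.median(h[m][:,0]);out.append((s[0],s[1]))
        print(tag,round(d['conf'],2),[l,t,r,b],'ctr',s[:2].round(4),'r',rad.round(4),'z',np.median(q[:,2]).round(4),np.percentile(q[:,2],97).round(4),'hue',hue,'brown' if hue<25 else 'DECOY')
    return out
if __name__=='__main__':
    st();p=cap('wrist')
    if len(sys.argv)>1: save(p,sys.argv[1])
    tubes(p,'wrist');p=cap('top');tubes(p,'top')
E
python3 tubes.py w5
```

```text
t 23.6 tcp [ 0.472  -0.2779  0.3011] yaw 90.26 w 0.0597 g 0.0 F [-0.3 -0.5  0.9] q6 -0.68
wrist 0.9 [np.int64(245), np.int64(243), np.int64(284), np.int64(294)] ctr [ 0.4873 -0.465 ] r 0.0225 z 0.0475 0.0492 hue 67.0 DECOY
wrist 0.86 [np.int64(301), np.int64(235), np.int64(325), np.int64(283)] ctr [ 0.5705 -0.4511] r 0.0219 z 0.0474 0.0491 hue 66.0 DECOY
wrist 0.69 [np.int64(205), np.int64(113), np.int64(247), np.int64(163)] ctr [ 0.4328 -0.27  ] r 0.0224 z 0.0478 0.0494 hue 17.0 brown
wrist 0.63 [np.int64(235), np.int64(180), np.int64(272), np.int64(225)] ctr [ 0.4698 -0.3647] r 0.0224 z 0.0476 0.0493 hue 17.0 brown
wrist 0.62 [np.int64(292), np.int64(183), np.int64(333), np.int64(225)] ctr [ 0.549  -0.3594] r 0.0224 z 0.0476 0.0491 hue 17.0 brown
wrist 0.59 [np.int64(177), np.int64(180), np.int64(216), np.int64(226)] ctr [ 0.3883 -0.3636] r 0.0224 z 0.0476 0.0492 hue 16.0 brown
wrist 0.59 [np.int64(180), np.int64(256), np.int64(217), np.int64(304)] ctr [ 0.3828 -0.4862] r 0.0222 z 0.0475 0.049 hue 109.0 DECOY
top 0.76 [np.int64(361), np.int64(247), np.int64(386), np.int64(264)] ctr [ 0.3885 -0.3598] r 0.0225 z 0.0484 0.0526 hue 15.0 brown
top 0.57 [np.int64(364), np.int64(227), np.int64(371), np.int64(234)] ctr [ 0.4555 -0.3455] r 0.007 z 0.0483 0.0523 hue 16.0 brown
```

View pics/w5.png

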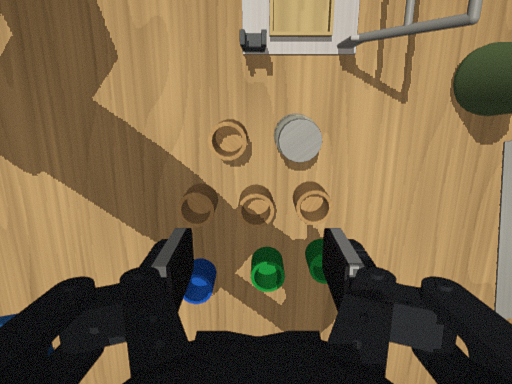

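The wrist view shows the brown tubes at (229,140), (198,205), (257,206) and (312,204), and the jar at (299,138). Blue (199,281) and green (268,270), (322,262) are decoys, so I take the four cardboard-brown ones, starting with (229,140).

```bash
python3 -m inch '[[[0.1,-0.39,0.4,0],[0.1,-0.39,0.8,0],[0.1,-0.39,1,0],[0.1,-0.39,1,0]]]'>/dev/null; python3 -m inch '[[[0,0,0.4,0],[0,0,0.8,0],[0,0,1,0],[0,0,1,0],[0,0,1,0]]]'>/dev/null; python3 -c "
from h import *
delta(.433,-.268,.014,90)"
```

```text
t 24.8 tcp [ 0.4336 -0.2701  0.1031] yaw 90.21 w 0.0599 g 0.0 F [-0.3 -0.3  0.6] q6 -0.72
rows total [ 0.022 -0.007  0.891] turn 0.007
```

```bash
python3 -m inch '[[[0.02,0,0.4,0],[0.02,0,0.7,0],[0.02,0,0.9,0],[0.02,0,0.9,0],[0.02,0,0.9,0]]]'; python3 -m inch '[[[0,0,0,0],[0,0,0,0],[0,0,0,0],[0,0,0,0],[0,0,0,0]]]' 0;python3 -m inch '[[[0,0,-0.2,0],[0,0,-0.5,0],[0,0,-0.8,0],[0,0,-1,0],[0,0,-1,0]]]'
```

```text
clock: 25.25
eef_pos: [0.4339, -0.2686, 0.0134]
tcp_rot: [0.706, 0.708, 0.0, 0.002]
wrist_force: [1.0, -0.3, 0.4]
grip_width: 0.0596
grasp_force: 0.0
clock: 25.75
eef_pos: [0.4344, -0.2691, 0.0146]
tcp_rot: [0.706, 0.708, 0.0, 0.003]
wrist_force: [-1.5, 1.3, 7.5]
grip_width: 0.0468
grasp_force: 60.6
clock: 26.25
eef_pos: [0.4354, -0.27, 0.1169]
tcp_rot: [0.706, 0.708, 0.0, 0.005]
wrist_force: [0.2, -1.0, -0.0]
grip_width: 0.0472
grasp_force: 61.7
```

```bash
for i in 1 2 3 4; do python3 -m inch '[[[0.25,0.06,0,0],[0.6,0.14,0,0],[0.955,0.226,0,0],[0.955,0.226,0,0]]]'>/dev/null; done; python3 -c "
from h import *
delta(.5255,.112,.021,90)"
```

```text
t 27.9 tcp [0.5225 0.1165 0.1113] yaw 90.33 w 0.0469 g 61.8 F [ 0.  -1.6 -0.4] q6 0.07
rows total [-0.046  0.029  0.903] turn 0.011
```

```bash
python3 -m inch '[[[-0.03,0.02,0.3,0],[-0.03,0.02,0.6,0],[-0.03,0.02,0.8,0],[-0.03,0.02,0.9,0],[-0.03,0.02,0.9,0],[-0.03,0.02,0.9,0]]]';  python3 -m inch '[[[0,0,0,0],[0,0,0,0],[0,0,0,0],[0,0,0,0]]]' 0.7;python3 -m inch '[[[0,0,-0.2,0],[0,0,-0.6,0],[0,0,-1,0],[0,0,-1,0]]]'>/dev/null;for i in 1 2; do python3 -m inch '[[[-0.4,-0.2,-0.3,0],[-0.8,-0.2,-0.6,0],[-1,-0.2,-0.9,0]]]'>/dev/null; done
python3 -m inch '[[[-0.4,-0.1,0,0],[-0.8,-0.1,0,0],[-1,-0.1,0,0],[-1,-0.1,0,0]]]'
python3 - <<'E'
from h import *
from tubes import tubes
p=cap('top');save(p,'t2');tubes(p,'top',.3);W=cloud(p)
q=W[(W[...,2]>.044)&(W[...,2]<.065)&(abs(W[...,0]-.525)<.05)&(W[...,1]>-.12)&(W[...,1]<.175)];print(len(q),q.min(0),q.max(0))
E
```

```text
clock: 28.45
eef_pos: [0.5241, 0.1107, 0.0215]
tcp_rot: [0.706, 0.708, 0.0, 0.0]
wrist_force: [0.8, 0.3, -0.2]
grip_width: 0.047
grasp_force: 65.8
clock: 28.85
eef_pos: [0.5238, 0.1118, 0.0216]
tcp_rot: [0.706, 0.708, 0.0, 0.0]
wrist_force: [-0.1, -0.0, 0.0]
grip_width: 0.0598
grasp_force: 0.0
clock: 30.25
eef_pos: [0.474, -0.1907, 0.3005]
tcp_rot: [0.707, 0.707, -0.0, -0.0]
wrist_force: [-0.1, 1.3, 0.8]
grip_width: 0.0599
grasp_force: 0.0
top 0.85 [np.int64(405), np.int64(244), np.int64(433), np.int64(269)] ctr [ 0.3823 -0.4821] r 0.0224 z 0.0486 0.0523 hue 110.0 DECOY
top 0.77 [np.int64(189), np.int64(193), np.int64(212), np.int64(217)] ctr [0.526  0.1133] r 0.0225 z 0.0526 0.0563 hue 16.0 brown
top 0.6 [np.int64(413), np.int64(210), np.int64(424), np.int64(230)] ctr [ 0.4867 -0.4636] r 0.0208 z 0.0482 0.0522 hue 58.0 DECOY
top 0.48 [np.int64(361), np.int64(213), np.int64(381), np.int64(235)] ctr [ 0.4705 -0.3598] r 0.0219 z 0.0488 0.0522 hue 15.0 brown
113 [0.50213888 0.08885981 0.04434058] [0.54993619 0.13846237 0.05782355]
```

```bash
python3 -m inch '[[[-0.4,0,0,0],[-0.8,0,0,0],[-0.87,0,0,0],[-0.87,0,0,0],[-0.87,0,0,0]]]'>/dev/null; python3 tubes.py | grep brown; python3 -c "
from h import *
delta(.470,-.362,.014,90)"
```

```text
wrist 0.78 [np.int64(232), np.int64(185), np.int64(270), np.int64(230)] ctr [ 0.4699 -0.3647] r 0.0223 z 0.0476 0.0492 hue 17.0 brown
wrist 0.76 [np.int64(173), np.int64(184), np.int64(217), np.int64(232)] ctr [ 0.3884 -0.3635] r 0.0223 z 0.0476 0.0492 hue 16.0 brown
wrist 0.73 [np.int64(286), np.int64(181), np.int64(332), np.int64(227)] ctr [ 0.549  -0.3594] r 0.0224 z 0.0476 0.0491 hue 17.0 brown
top 0.75 [np.int64(360), np.int64(246), np.int64(388), np.int64(265)] ctr [ 0.3885 -0.3596] r 0.0225 z 0.0485 0.0523 hue 15.0 brown
top 0.59 [np.int64(188), np.int64(194), np.int64(209), np.int64(216)] ctr [0.5261 0.1132] r 0.0225 z 0.053 0.0563 hue 16.0 brown
t 31.1 tcp [ 0.475  -0.2741  0.3015] yaw 90.27 w 0.0596 g 0.0 F [ 0.2 -0.1  0.6] q6 -0.67
rows total [-0.879 -0.056  2.874] turn 0.009
```

```bash
python3 -m inch '[[[-0.4,-0.04,0.4,0],[-0.87,-0.04,0.8,0],[-0.87,-0.04,1,0],[-0.87,-0.04,1,0]]]'>/dev/null; python3 -m inch '[[[0,0,0.4,0],[0,0,0.8,0],[0,0,0.95,0],[0,0,0.95,0],[0,0,0.95,0]]]'>/dev/null; python3 -c "
from h import *
for i in range(3): delta(.470,-.362,.014,90);cap('wrist')"
```

```text
t 31.9 tcp [ 0.4723 -0.3627  0.1086] yaw 90.22 w 0.0596 g 0.0 F [ 0.4 -0.1  0.1] q6 -0.79
rows total [ 0.009 -0.025  0.946] turn 0.007
t 32.0 tcp [ 0.4727 -0.3633  0.1093] yaw 90.21 w 0.0595 g 0.0 F [-0.8 -1.1  0.8] q6 -0.79
rows total [ 0.016 -0.029  0.953] turn 0.007
t 32.0 tcp [ 0.4727 -0.3635  0.1094] yaw 90.2 w 0.0595 g 0.0 F [-0.7 -0.8  0.7] q6 -0.79
rows total [ 0.018 -0.03   0.954] turn 0.007
```

```bash
python3 -m inch '[[[0.01,-0.03,0.4,0],[0.01,-0.03,0.7,0],[0.01,-0.03,0.95,0],[0.01,-0.03,0.95,0],[0.01,-0.03,0.95,0]]]'|grep -E 'pos|wid'; python3 -m inch '[[[0,0,0,0],[0,0,0,0],[0,0,0,0],[0,0,0,0],[0,0,0,0]]]' 0|grep -E 'pos|for';python3 -m inch '[[[0,0,-0.2,0],[0,0,-0.5,0],[0,0,-0.8,0],[0,0,-1,0],[0,0,-1,0]]]'|grep -E 'pos|for|wid'
for i in 1 2 3 4 5; do python3 -m inch '[[[0.22,0.03,0,0],[0.52,0.07,0,0],[0.828,0.111,0,0],[0.828,0.111,0,0]]]'>/dev/null; done; python3 -c "
from h import *
for i in range(2): delta(.5255,.052,.021,90);cap('wrist')"
```

```text
eef_pos: [0.4686, -0.3619, 0.0125]
grip_width: 0.0595
eef_pos: [0.4699, -0.3632, 0.0143]
wrist_force: [0.3, -0.6, 6.7]
grasp_force: 62.1
eef_pos: [0.4705, -0.3637, 0.1164]
wrist_force: [0.8, -0.1, -0.4]
grip_width: 0.047
grasp_force: 61.6
t 35.6 tcp [0.5228 0.0538 0.111 ] yaw 90.31 w 0.0471 g 61.6 F [-0.1  0.2  0.1] q6 -0.05
rows total [-0.019  0.027  0.9  ] turn 0.01
t 35.6 tcp [0.5226 0.0525 0.111 ] yaw 90.29 w 0.0476 g 61.6 F [ 0.1  0.1 -0.1] q6 -0.05
rows total [-0.004  0.029  0.9  ] turn 0.01
```

```bash
python3 -m inch '[[[-0.01,0.025,0.3,0],[-0.01,0.025,0.6,0],[-0.01,0.025,0.8,0],[-0.01,0.025,0.9,0],[-0.01,0.025,0.9,0],[-0.01,0.025,0.9,0]]]'|grep -E 'pos|for|wid';  python3 -m inch '[[[0,0,0,0],[0,0,0,0],[0,0,0,0],[0,0,0,0]]]' 0.7|grep -E 'pos|for';python3 -m inch '[[[0,0,-0.2,0],[0,0,-0.6,0],[0,0,-1,0],[0,0,-1,0]]]'>/dev/null;for i in 1 2; do python3 -m inch '[[[-0.4,-0.1,-0.3,0],[-0.8,-0.1,-0.6,0],[-1,-0.1,-0.9,0]]]'>/dev/null; done
python3 -m inch '[[[-0.4,-0.1,0,0],[-0.8,-0.1,0,0],[-1,-0.1,0,0],[-1,-0.1,0,0]]]'>/dev/null
python3 -m inch '[[[-0.3,0,0,0],[-0.3,0,0,0],[-0.3,0,0,0],[-0.3,0,0,0]]]'>/dev/null
python3 tubes.py | grep brown; python3 -c "
from h import *
delta(.5495,-.357,.114,90)"
```

```text
eef_pos: [0.5256, 0.0509, 0.0219]
wrist_force: [-0.0, 1.3, -0.7]
grip_width: 0.0475
grasp_force: 66.0
eef_pos: [0.5251, 0.0519, 0.0217]
wrist_force: [-0.2, 0.2, 0.2]
grasp_force: 0.0
wrist 0.87 [np.int64(160), np.int64(180), np.int64(201), np.int64(229)] ctr [ 0.3884 -0.3636] r 0.0224 z 0.0476 0.049 hue 16.0 brown
wrist 0.79 [np.int64(276), np.int64(179), np.int64(317), np.int64(226)] ctr [ 0.549  -0.3595] r 0.0224 z 0.0476 0.0489 hue 17.0 brown
top 0.8 [np.int64(188), np.int64(196), np.int64(213), np.int64(217)] ctr [0.5265 0.1065] r 0.0255 z 0.0527 0.0572 hue 16.0 brown
top 0.65 [np.int64(213), np.int64(191), np.int64(235), np.int64(216)] ctr [0.5278 0.0522] r 0.0223 z 0.0529 0.0572 hue 16.0 brown
top 0.53 [np.int64(369), np.int64(245), np.int64(387), np.int64(259)] ctr [ 0.3893 -0.3601] r 0.0218 z 0.049 0.0527 hue 15.0 brown
t 38.7 tcp [ 0.496  -0.2774  0.3014] yaw 90.24 w 0.06 g 0.0 F [-0.3 -0.1  0.1] q6 -0.65
rows total [-0.798  0.532  1.874] turn 0.008
```

```bash
python3 -m inch '[[[-0.4,0.3,0.4,0],[-0.79,0.54,0.8,0],[-0.79,0.54,1,0],[-0.79,0.54,1,0]]]'>/dev/null; python3 -m inch '[[[0,0,0.4,0],[0,0,0.8,0],[0,0,0.9,0],[0,0,0.9,0],[0,0,0.9,0]]]'>/dev/null; python3 -c "
from h import *
for i in range(2): delta(.5493,-.3575,.014,90);cap('wrist')"
```

```text
t 39.6 tcp [ 0.5513 -0.3577  0.1141] yaw 90.2 w 0.0596 g 0.0 F [ 0.2 -0.6  0.3] q6 -0.7
rows total [ 0.004 -0.022  1.001] turn 0.007
t 39.6 tcp [ 0.5516 -0.3581  0.1147] yaw 90.2 w 0.0597 g 0.0 F [0.5 0.1 0.3] q6 -0.7
rows total [ 0.009 -0.027  1.007] turn 0.007
```

```bash
python3 -m inch '[[[0.01,-0.025,0.4,0],[0.01,-0.025,0.7,0],[0.01,-0.025,1,0],[0.01,-0.025,1,0],[0.01,-0.025,1,0]]]'|grep -E 'pos|wid'; python3 -m inch '[[[0,0,0,0],[0,0,0,0],[0,0,0,0],[0,0,0,0],[0,0,0,0]]]' 0|grep -E 'pos|for';python3 -m inch '[[[0,0,-0.2,0],[0,0,-0.5,0],[0,0,-0.8,0],[0,0,-1,0],[0,0,-1,0]]]'|grep -E 'pos|for|wid'
for i in 1 2 3 4; do python3 -m inch '[[[0.22,-0.02,0,0],[0.52,-0.04,0,0],[0.875,-0.06,0,0],[0.875,-0.06,0,0]]]'>/dev/null; done; python3 -c "
from h import *
for i in range(2): delta(.5255,-.008,.021,90);cap('wrist')"
```

```text
eef_pos: [0.5482, -0.3566, 0.0128]
grip_width: 0.0598
eef_pos: [0.5497, -0.3579, 0.015]
wrist_force: [0.2, 0.4, 6.1]
grasp_force: 62.2
eef_pos: [0.5503, -0.3583, 0.117]
wrist_force: [0.1, 0.0, -0.7]
grip_width: 0.047
grasp_force: 61.6
t 42.8 tcp [ 0.5222 -0.0041  0.1108] yaw 90.33 w 0.0471 g 61.7 F [-0.9 -0.3  0.6] q6 -0.17
rows total [-0.04   0.033  0.898] turn 0.011
t 42.9 tcp [ 0.5225 -0.0058  0.1109] yaw 90.32 w 0.0471 g 61.7 F [ 1.2 -0.5 -0.8] q6 -0.17
rows total [-0.022  0.03   0.899] turn 0.011
```

```bash
python3 -m inch '[[[-0.02,0.025,0.3,0],[-0.02,0.025,0.6,0],[-0.02,0.025,0.8,0],[-0.02,0.025,0.9,0],[-0.02,0.025,0.9,0],[-0.02,0.025,0.9,0]]]'|grep -E 'pos|for|wid';  python3 -m inch '[[[0,0,0,0],[0,0,0,0],[0,0,0,0],[0,0,0,0]]]' 0.7|grep -E 'pos|for';python3 -m inch '[[[0,0,-0.2,0],[0,0,-0.6,0],[0,0,-1,0],[0,0,-1,0]]]'>/dev/null;for i in 1 2; do python3 -m inch '[[[-0.4,-0.4,-0.3,0],[-0.8,-0.4,-0.6,0],[-1,-0.4,-0.9,0]]]'>/dev/null; done
python3 -m inch '[[[-0.4,-0.1,0,0],[-0.7,-0.1,0,0],[-0.7,-0.1,0,0],[-0.7,-0.1,0,0]]]'>/dev/null
python3 tubes.py | grep brown; python3 -c "
from h import *
delta(.3885,-.3615,.114,90)"
```

```text
eef_pos: [0.5257, -0.0093, 0.0215]
wrist_force: [0.1, 0.3, -0.2]
grip_width: 0.0474
grasp_force: 66.2
eef_pos: [0.5252, -0.0082, 0.0215]
wrist_force: [-0.1, -0.3, -0.3]
grasp_force: 0.0
wrist 0.56 [np.int64(204), np.int64(180), np.int64(240), np.int64(228)] ctr [ 0.3883 -0.3635] r 0.0224 z 0.0477 0.0492 hue 16.0 brown
top 0.88 [np.int64(192), np.int64(194), np.int64(212), np.int64(219)] ctr [0.5264 0.1097] r 0.0239 z 0.0525 0.0566 hue 16.0 brown
top 0.87 [np.int64(213), np.int64(190), np.int64(234), np.int64(216)] ctr [0.5281 0.0488] r 0.0236 z 0.0533 0.057 hue 16.0 brown
top 0.84 [np.int64(233), np.int64(195), np.int64(259), np.int64(214)] ctr [ 0.5278 -0.0079] r 0.0224 z 0.053 0.0565 hue 16.0 brown
top 0.67 [np.int64(360), np.int64(250), np.int64(384), np.int64(266)] ctr [ 0.3874 -0.3588] r 0.0216 z 0.0486 0.0516 hue 15.0 brown
t 45.5 tcp [ 0.436  -0.2773  0.301 ] yaw 90.27 w 0.0596 g 0.0 F [ 0.7 -0.  -0.7] q6 -0.72
rows total [-0.841 -0.478  1.87 ] turn 0.009
```

```bash
python3 -m inch '[[[-0.4,-0.3,0.4,0],[-0.84,-0.48,0.8,0],[-0.84,-0.48,1,0],[-0.84,-0.48,1,0]]]'>/dev/null; python3 -m inch '[[[0,0,0.4,0],[0,0,0.8,0],[0,0,0.9,0],[0,0,0.9,0],[0,0,0.9,0]]]'>/dev/null; python3 -c "
from h import *
for i in range(2): delta(.3885,-.3615,.014,90);cap('wrist')"
```

```text
t 46.4 tcp [ 0.3895 -0.3632  0.1137] yaw 90.24 w 0.0599 g 0.0 F [-0.3 -0.   0.3] q6 -0.9
rows total [ 0.02  -0.012  0.997] turn 0.008
t 46.5 tcp [ 0.3896 -0.3637  0.1141] yaw 90.22 w 0.0596 g 0.0 F [-0.4 -0.2  0.9] q6 -0.9
rows total [ 0.026 -0.014  1.001] turn 0.007
```

```bash
python3 -m inch '[[[0.02,-0.015,0.4,0],[0.02,-0.015,0.7,0],[0.02,-0.015,1,0],[0.02,-0.015,1,0],[0.02,-0.015,1,0]]]'|grep -E 'pos|wid'; python3 -m inch '[[[0,0,0,0],[0,0,0,0],[0,0,0,0],[0,0,0,0],[0,0,0,0]]]' 0|grep -E 'pos|for';python3 -m inch '[[[0,0,-0.2,0],[0,0,-0.5,0],[0,0,-0.8,0],[0,0,-1,0],[0,0,-1,0]]]'|grep -E 'pos|for|wid'
for i in 1 2 3 4; do python3 -m inch '[[[0.2,0.1,0,0],[0.45,0.22,0,0],[0.734,0.343,0,0],[0.734,0.343,0,0]]]'>/dev/null; done; python3 -c "
from h import *
for i in range(2): delta(.5255,-.068,.021,90);cap('wrist')"
```

```text
eef_pos: [0.3871, -0.3613, 0.0126]
grip_width: 0.0593
eef_pos: [0.3883, -0.3628, 0.0144]
wrist_force: [-0.2, 0.7, 6.9]
grasp_force: 62.0
eef_pos: [0.3888, -0.3634, 0.1164]
wrist_force: [-0.2, 0.6, -0.7]
grip_width: 0.0469
grasp_force: 61.6
t 49.6 tcp [ 0.5235 -0.0655  0.111 ] yaw 90.31 w 0.0471 g 61.8 F [-0.9 -0.6 -0.5] q6 -0.28
rows total [-0.025  0.02   0.9  ] turn 0.01
t 49.6 tcp [ 0.5229 -0.0667  0.1109] yaw 90.3 w 0.047 g 61.8 F [-0.3 -0.5 -0.4] q6 -0.28
rows total [-0.012  0.027  0.899] turn 0.01
```

```bash
python3 -m inch '[[[-0.01,0.025,0.3,0],[-0.01,0.025,0.6,0],[-0.01,0.025,0.8,0],[-0.01,0.025,0.9,0],[-0.01,0.025,0.9,0],[-0.01,0.025,0.9,0]]]'|grep -E 'pos|for|wid';  python3 -m inch '[[[0,0,0,0],[0,0,0,0],[0,0,0,0],[0,0,0,0]]]' 0.7|grep -E 'pos|for';python3 -m inch '[[[0,0,-0.2,0],[0,0,-0.6,0],[0,0,-1,0],[0,0,-1,0]]]'>/dev/null; python3 -m inch '[[[0.2,0,-0.4,0],[0.5,0,-0.8,0],[0.5,0,-1,0],[0.5,0,-1,0],[0.5,0,-1,0],[0.5,0,-1,0]]]'>/dev/null
python3 - <<'E'
from h import *
from tubes import tubes
from tray import rail
s=st();p=cap('wrist');save(p,'w6');tubes(p,'w',.3);W=cloud(p);rail(W,'w6')
p=cap('scene');tubes(p,'scene',.3);rail(cloud(p),'scene');save(p,'s6')
E
```

```text
eef_pos: [0.5256, -0.0687, 0.0216]
wrist_force: [-0.3, -0.2, -0.9]
grip_width: 0.0476
grasp_force: 65.5
eef_pos: [0.5256, -0.0676, 0.0216]
wrist_force: [0.0, 0.8, 0.5]
grasp_force: 0.0
t 51.7 tcp [ 0.524  -0.0177  0.219 ] yaw 90.16 w 0.0598 g 0.0 F [ 0.6 -0.4 -0.1] q6 -0.19
w 0.8 [np.int64(232), np.int64(65), np.int64(286), np.int64(120)] ctr [0.5276 0.0488] r 0.0222 z 0.0523 0.0538 hue 17.0 brown
w 0.74 [np.int64(238), np.int64(176), np.int64(281), np.int64(230)] ctr [ 0.5276 -0.0676] r 0.0229 z 0.0519 0.0534 hue 17.0 brown
w 0.57 [np.int64(235), np.int64(123), np.int64(286), np.int64(177)] ctr [ 0.5277 -0.011 ] r 0.0223 z 0.0521 0.0536 hue 17.0 brown
w 0.56 [np.int64(229), 0, np.int64(290), np.int64(60)] ctr [0.5257 0.1091] r 0.0221 z 0.0522 0.0538 hue 17.0 brown
w6 rail 4843 [0.6475 0.0258 0.171 ] 0.1744
scene 0.83 [np.int64(260), np.int64(194), np.int64(280), np.int64(218)] ctr [0.5389 0.0027] r 0.0331 z 0.0508 0.0554 hue 17.0 brown
scene 0.81 [np.int64(291), np.int64(216), np.int64(313), np.int64(245)] ctr [0.5283 0.1064] r 0.0245 z 0.0507 0.055 hue 17.0 brown
scene 0.8 [np.int64(277), np.int64(200), np.int64(295), np.int64(231)] ctr [0.5325 0.0601] r 0.0334 z 0.0508 0.0551 hue 17.0 brown
scene 0.78 [np.int64(165), np.int64(127), np.int64(184), np.int64(148)] ctr [ 0.5736 -0.4492] r 0.0222 z 0.0473 0.0512 hue 67.0 DECOY
scene 0.73 [np.int64(246), np.int64(180), np.int64(266), np.int64(202)] ctr [ 0.5332 -0.053 ] r 0.0293 z 0.0511 0.0549 hue 17.0 brown
scene 0.7 [np.int64(184), np.int64(115), np.int64(202), np.int64(142)] ctr [ 0.49   -0.4628] r 0.0231 z 0.0473 0.0515 hue 67.0 DECOY
scene 0.48 [np.int64(203), np.int64(102), np.int64(225), np.int64(125)] ctr [ 0.3848 -0.4835] r 0.0227 z 0.0472 0.0522 hue 110.0 DECOY
scene rail 446 [0.653  0.0388 0.1709] 0.1761
```

View pics/w6.png

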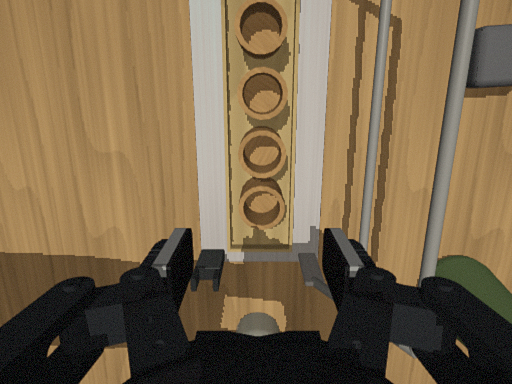

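View pics/s6.png

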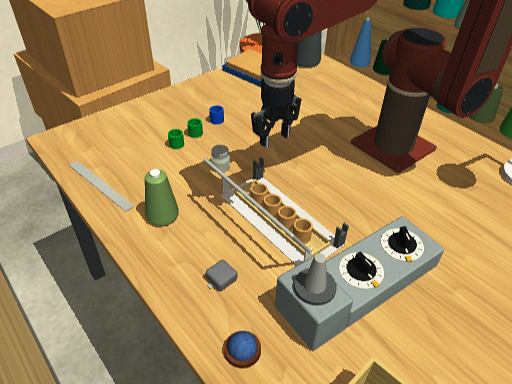

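Both views show four tubes standing in the trough at wrist pixels (262,27), (262,93), (263,153) and (263,207). The rail is still open and only blue and green decoys remain on the table. Next is the rail.

```bash
python3 -m inch '[[[0.1,0.3,0,0],[0.2,0.62,0,0],[0.2,0.62,0,0]]]'>/dev/null; python3 -m inch '[[[0.1,0.3,0,0],[0.2,0.62,0,0],[0.2,0.62,0,0],[0.2,0.62,0,0],[0.2,0.62,0,0]]]'>/dev/null
python3 - <<'E'
from h import *
from tray import rail
delta(.6477,.022,.149,90);p=cap('wrist');rail(cloud(p),'w');delta(.6477,.022,.149,90)
E
```

```text
t 52.7 tcp [0.6479 0.0224 0.221 ] yaw 90.16 w 0.06 g 0.0 F [-0.1  0.3  0.1] q6 -0.09
rows total [-0.004 -0.001  0.72 ] turn 0.005
w rail 4856 [0.6499 0.0486 0.1713] 0.1743
t 52.8 tcp [0.6481 0.0224 0.2214] yaw 90.16 w 0.0597 g 0.0 F [ 0.3 -1.2 -0.1] q6 -0.09
rows total [-0.004 -0.003  0.724] turn 0.005
```

```bash
python3 -m inch '[[[0,0.01,0.3,0],[0,0.01,0.6,0],[0,0.01,0.72,0],[0,0.01,0.72,0],[0,0.01,0.72,0]]]'|grep -E 'pos|for'; python3 -m inch '[[[0,0,0,0],[0,0,0,0],[0,0,0,0],[0,0,0,0],[0,0,0,0],[0,0,0,0],[0,0,0,0],[0,0,0,0]]]' 0
python3 - <<'E'
import numpy as np
# arc table relative to grasp, tool units: ty=dx/.1, tz=-dz/.1
q0=2.113;P=lambda q:np.array([-120*np.cos(q),120*np.sin(q)])
for q in np.r_[q0,np.arange(2.0,-.01,-.1)]:
    d=(P(q)-P(q0))/100;print(round(q,2),'ty',d[0].round(3),'tz',(-d[1]).round(3))
E
```

```text
eef_pos: [0.6504, 0.0226, 0.1506]
wrist_force: [-0.1, 0.2, 0.7]
grasp_force: 0.0
clock: 54.05
eef_pos: [0.6501, 0.0229, 0.1493]
tcp_rot: [0.706, 0.708, 0.0, 0.0]
wrist_force: [0.5, 0.6, 0.4]
grip_width: 0.0001
grasp_force: 0.4
2.11 ty 0.0 tz -0.0
2.0 ty -0.12 tz -0.063
1.9 ty -0.231 tz -0.108
1.8 ty -0.347 tz -0.141
1.7 ty -0.465 tz -0.162
1.6 ty -0.584 tz -0.172
1.5 ty -0.704 tz -0.169
1.4 ty -0.823 tz -0.155
1.3 ty -0.94 tz -0.128
1.2 ty -1.054 tz -0.091
1.1 ty -1.164 tz -0.042
1.0 ty -1.268 tz 0.018
0.9 ty -1.365 tz 0.088
0.8 ty -1.455 tz 0.167
0.7 ty -1.537 tz 0.255
0.6 ty -1.61 tz 0.35
0.5 ty -1.672 tz 0.453
0.4 ty -1.725 tz 0.561
0.3 ty -1.766 tz 0.673
0.2 ty -1.795 tz 0.789
0.1 ty -1.813 tz 0.908
-0.0 ty -1.819 tz 1.028
```

Run:
```python
from h import *
from tray import rail
p=cap('scene');save(p,'s7');rail(cloud(p),'scene');i=cv2.imread('pics/s7.png');cv2.imwrite('pics/c_s7.png',cv2.resize(i[60:280,170:370],None,fx=2.7,fy=2.7,interpolation=cv2.INTER_CUBIC))
p=cap('wrist');rail(cloud(p),'w');save(p,'w7');st()
```

```text
scene rail 76 [0.6571 0.03   0.1892] 0.1998
w rail 1306 [0.6502 0.029  0.191 ] 0.2
t 54.1 tcp [0.6501 0.0229 0.1492] yaw 90.18 w 0.0004 g 0.4 F [-0.4  1.1  1. ] q6 -0.09
```

View pics/c_s7.png

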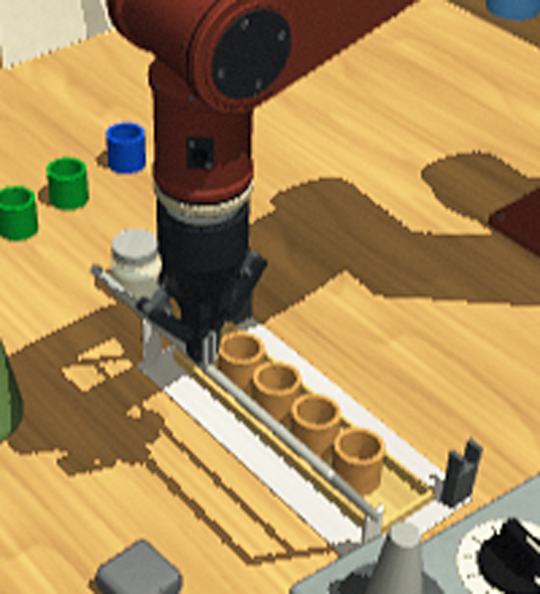

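Run:
```python
from h import *
for n in('scene','wrist','top'):
    p=cap(n);W=cloud(p)
    for y0 in (-.13,-.1,.12,.15,.18):
        b=W[(abs(W[...,1]-y0)<.01)&(W[...,2]>.13)&(W[...,2]<.2)&(W[...,0]>.5)&(W[...,0]<.75)]
        if len(b)>5: print(n,y0,len(b),np.median(b,0).round(4),b.max(0).round(4),b.min(0).round(4))
```

```text
scene -0.13 21 [ 0.6538 -0.1306  0.1712] [ 0.6567 -0.1215  0.1748] [ 0.6477 -0.1398  0.1645]
scene -0.1 24 [ 0.6536 -0.0991  0.171 ] [ 0.6567 -0.0911  0.1735] [ 0.6484 -0.1092  0.1663]
scene 0.12 34 [0.6526 0.1189 0.1717] [0.6565 0.1293 0.1759] [0.6468 0.1101 0.1651]
scene 0.15 34 [0.6525 0.149  0.1708] [0.656  0.1595 0.1751] [0.6463 0.1402 0.1646]
scene 0.18 34 [0.653  0.1794 0.1714] [0.6556 0.1895 0.1757] [0.648  0.1708 0.1652]
wrist 0.12 980 [0.6498 0.1175 0.1713] [0.6544 0.1252 0.1739] [0.6449 0.11   0.1671]
top -0.13 32 [ 0.6485 -0.1295  0.1722] [ 0.6531 -0.1206  0.1763] [ 0.6453 -0.1386  0.1655]
top -0.1 32 [ 0.6487 -0.0996  0.1725] [ 0.653  -0.0907  0.1764] [ 0.6453 -0.1086  0.1659]
top 0.12 32 [0.6501 0.1206 0.1721] [0.655  0.13   0.1759] [0.6458 0.1111 0.1655]
```

View pics/w7.png

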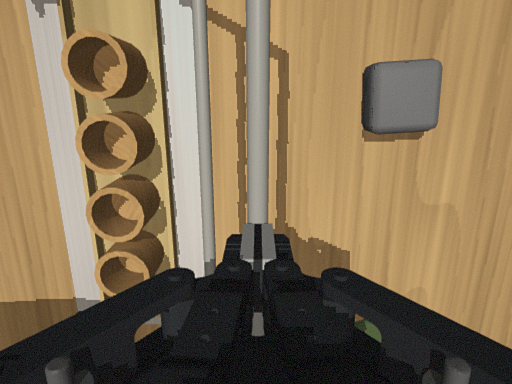

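```bash
python3 -m inch '[[[0,-0.03,-0.01,0],[0,-0.06,-0.03,0],[0,-0.09,-0.045,0],[0,-0.12,-0.063,0],[0,-0.12,-0.063,0]]]'
python3 - <<'E'
from h import *
for n in('wrist','top'):
    p=cap(n);W=cloud(p)
    for y0 in (-.13,.12):
        b=W[(abs(W[...,1]-y0)<.01)&(W[...,2]>.14)&(W[...,2]<.2)&(W[...,0]>.5)&(W[...,0]<.75)]
        if len(b)>5: print(n,y0,len(b),np.median(b,0).round(4),b.max(0).round(4),b.min(0).round(4))
E
```

```text
clock: 54.8
eef_pos: [0.6378, 0.0228, 0.156]
tcp_rot: [0.706, 0.708, 0.0, 0.0]
wrist_force: [0.1, 0.1, -0.2]
grip_width: 0.0001
grasp_force: 0.0
wrist 0.12 997 [0.6493 0.1185 0.1713] [0.6546 0.1272 0.1739] [0.6446 0.11   0.1666]
top -0.13 32 [ 0.6486 -0.1297  0.1714] [ 0.653  -0.1207  0.1762] [ 0.6456 -0.1386  0.166 ]
top 0.12 32 [0.6496 0.1204 0.1727] [0.6549 0.1296 0.1766] [0.6456 0.1114 0.1677]
```

Run:
```python
from h import *
p=cap('scene');W=cloud(p);img=p['img'].astype(int)
m=(abs(W[...,0]-.645)<.05)&(abs(W[...,1]-.022)<.06)&(W[...,2]>.13)&(W[...,2]<.27)
dark=m&(img.max(-1)<95)
for z in np.arange(.13,.27,.01):
    q=W[dark&(abs(W[...,2]-z)<.005)];r=W[m&~dark&(abs(W[...,2]-z)<.005)]
    print(round(z,2),len(q),(q.min(0)[:2].round(3),q.max(0)[:2].round(3)) if len(q) else '',len(r),(r.min(0)[:2].round(3),r.max(0)[:2].round(3)) if len(r) else '')
i=cv2.cvtColor(p['img'],cv2.COLOR_RGB2BGR);uv=proj(p,np.array([.65,.022,.17]));print(uv, proj(p,np.array([.638,.022,.156])))
u,v=uv.astype(int);a=cv2.resize(i[v-45:v+35,u-40:u+40],(480,480),interpolation=cv2.INTER_CUBIC)
p=cap('wrist');j=cv2.cvtColor(p['img'],cv2.COLOR_RGB2BGR);b=cv2.resize(j[200:384,160:344],(320,320))
c=np.zeros((480,800,3),np.uint8);c[:,:480]=a;c[:320,480:]=b;cv2.imwrite('pics/c8.png',c)
```

```text
0.13 0  0 
0.14 0  0 
0.15 0  0 
0.16 0  4 (array([0.653, 0.016]), array([0.654, 0.081]))
0.17 13 (array([ 0.648, -0.036]), array([0.657, 0.061])) 144 (array([ 0.644, -0.036]), array([0.658, 0.081]))
0.18 1 (array([0.639, 0.033]), array([0.639, 0.033])) 10 (array([ 0.637, -0.036]), array([0.654, 0.062]))
0.19 22 (array([0.627, 0.017]), array([0.653, 0.033])) 13 (array([0.632, 0.024]), array([0.651, 0.037]))
0.2 26 (array([0.627, 0.015]), array([0.654, 0.034])) 9 (array([0.633, 0.03 ]), array([0.646, 0.036]))
0.21 24 (array([0.628, 0.021]), array([0.652, 0.034])) 6 (array([0.634, 0.033]), array([0.644, 0.036]))
0.22 28 (array([0.611, 0.026]), array([0.653, 0.037])) 4 (array([0.633, 0.031]), array([0.646, 0.036]))
0.23 88 (array([0.601, 0.01 ]), array([0.672, 0.038])) 0 
0.24 88 (array([0.595, 0.009]), array([0.682, 0.039])) 0 
0.25 92 (array([0.595, 0.011]), array([0.69 , 0.041])) 0 
0.26 84 (array([0.596, 0.023]), array([0.693, 0.042])) 2 (array([0.677, 0.028]), array([0.679, 0.031]))
0.27 57 (array([0.596, 0.025]), array([0.694, 0.042])) 2 (array([0.596, 0.029]), array([0.681, 0.033]))
[244.83212302 193.81018024] [248.67475357 195.89989955]
```

View pics/c8.png

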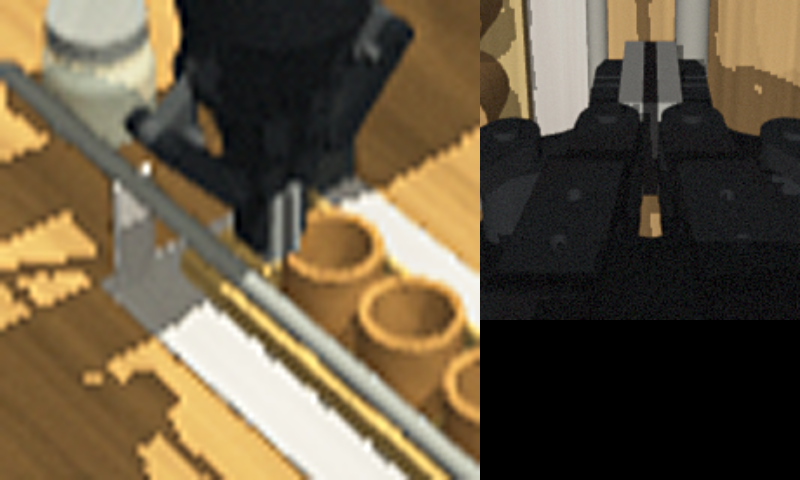

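Run:
```python
from h import *
st();p=cap('wrist');W=cloud(p)
for v in range(215,275,4): print(v,[tuple(W[v,u].round(3)) for u in (244,256,268)])
```

```text
t 55.0 tcp [0.6381 0.0228 0.1555] yaw 90.18 w -0.0003 g 0.0 F [0.1 0.2 0.3] q6 -0.09
215 [(np.float64(0.624), np.float64(-0.034), np.float64(-0.001)), (np.float64(0.637), np.float64(-0.033), np.float64(-0.0)), (np.float64(0.649), np.float64(-0.034), np.float64(-0.001))]
219 [(np.float64(0.624), np.float64(-0.038), np.float64(0.0)), (np.float64(0.637), np.float64(-0.038), np.float64(-0.002)), (np.float64(0.649), np.float64(-0.038), np.float64(-0.0))]
223 [(np.float64(0.624), np.float64(-0.042), np.float64(-0.0)), (np.float64(0.637), np.float64(-0.042), np.float64(0.001)), (np.float64(0.649), np.float64(-0.042), np.float64(-0.001))]
227 [(np.float64(0.632), np.float64(0.032), np.float64(0.187)), (np.float64(0.637), np.float64(0.032), np.float64(0.186)), (np.float64(0.643), np.float64(0.032), np.float64(0.186))]
231 [(np.float64(0.632), np.float64(0.032), np.float64(0.19)), (np.float64(0.637), np.float64(0.032), np.float64(0.191)), (np.float64(0.643), np.float64(0.033), np.float64(0.192))]
235 [(np.float64(0.632), np.float64(0.032), np.float64(0.195)), (np.float64(0.637), np.float64(0.0
[... 1019 characters left out ...]
p.float64(0.032), np.float64(0.216)), (np.float64(0.637), np.float64(0.032), np.float64(0.215)), (np.float64(0.642), np.float64(0.033), np.float64(0.216))]
263 [(np.float64(0.633), np.float64(0.033), np.float64(0.221)), (np.float64(0.637), np.float64(0.03), np.float64(0.215)), (np.float64(0.642), np.float64(0.034), np.float64(0.221))]
267 [(np.float64(0.633), np.float64(0.033), np.float64(0.223)), (np.float64(0.637), np.float64(0.029), np.float64(0.216)), (np.float64(0.642), np.float64(0.033), np.float64(0.222))]
271 [(np.float64(0.634), np.float64(0.033), np.float64(0.225)), (np.float64(0.638), np.float64(0.028), np.float64(0.216)), (np.float64(0.641), np.float64(0.033), np.float64(0.225))]
```

Run:
```python
import numpy as np
W=np.load('w1.npz')['W']
for u in (184,188,334,326):
    c=W[220:260,u]; k=np.where(c[:,2]>.25)[0]; print(u,[(220+i,c[i].round(3).tolist()) for i in k[:3]])
P=W[(W[...,2]>.25)&(W[...,2]<.40)];print(P[:,2].min(), P[P[:,2]<.31][:3])
```

```text
184 [(np.int64(228), [0.423, 0.253, 0.32]), (np.int64(229), [0.423, 0.254, 0.322]), (np.int64(230), [0.423, 0.253, 0.321])]
188 [(np.int64(228), [0.425, 0.254, 0.321]), (np.int64(229), [0.425, 0.253, 0.321]), (np.int64(230), [0.425, 0.254, 0.324])]
334 [(np.int64(228), [0.488, 0.254, 0.321]), (np.int64(229), [0.489, 0.253, 0.321]), (np.int64(230), [0.488, 0.254, 0.323])]
326 [(np.int64(228), [0.485, 0.254, 0.32]), (np.int64(229), [0.485, 0.254, 0.322]), (np.int64(230), [0.485, 0.252, 0.32])]
0.3152943577345998 []
```

The fingers closed above the bar. In the wrist depth the pad ends sit about 30 mm above the reported TCP, closed or open, and the scene cloud agrees. So I'll open, recentre and grip the bar about 30 mm lower.

```bash
python3 -m inch '[[[0,0,-0.1,0],[0,0.06,-0.1,0],[0,0.115,-0.1,0],[0,0.115,-0.1,0],[0,0.115,-0.1,0],[0,0.115,-0.1,0]]]' 0.7 | grep -E 'pos|wid'; python3 -m inch '[[[0,0,0.2,0],[0,0,0.35,0],[0,0,0.43,0],[0,0,0.43,0],[0,0,0.43,0]]]'|grep -E 'pos|for'; python3 -m inch '[[[0,0,0,0],[0,0,0,0],[0,0,0,0],[0,0,0,0],[0,0,0,0],[0,0,0,0],[0,0,0,0],[0,0,0,0]]]' 0
```

```text
eef_pos: [0.6493, 0.0229, 0.1651]
grip_width: 0.0596
eef_pos: [0.6495, 0.0229, 0.1225]
wrist_force: [1.0, 1.4, 0.6]
grasp_force: 0.0
clock: 56.95
eef_pos: [0.6501, 0.0228, 0.1232]
tcp_rot: [0.706, 0.708, 0.0, 0.001]
wrist_force: [1.6, -0.1, 3.5]
grip_width: 0.0079
grasp_force: 58.9
```

Gripped (7.9 mm, 59 N). Now I swing along the arc.

```bash
python3 -m inch '[[[0,-0.06,-0.033,0],[0,-0.12,-0.063,0],[0,-0.231,-0.108,0],[0,-0.347,-0.141,0],[0,-0.465,-0.162,0],[0,-0.584,-0.172,0],[0,-0.704,-0.169,0],[0,-0.823,-0.155,0],[0,-0.94,-0.128,0],[0,-0.94,-0.128,0],[0,-0.94,-0.128,0]]]'
python3 - <<'E'
from h import *
p=cap('scene');W=cloud(p)
b=W[(W[...,2]>.12)&(W[...,2]<.2)&(W[...,0]>.45)&(W[...,0]<.68)&(W[...,1]>.1)&(W[...,1]<.19)];print(len(b),np.median(b,0).round(4))
q0=1.3;P=lambda q:np.array([-120*np.cos(q),120*np.sin(q)])
for q in np.arange(1.2,-.01,-.1):
    d=(P(q)-P(q0))/100;print(round(q,2),'ty',d[0].round(3),'tz',(-d[1]).round(3))
E
```

```text
clock: 58.05
eef_pos: [0.5561, 0.0226, 0.1381]
tcp_rot: [0.706, 0.708, 0.001, 0.001]
wrist_force: [-5.2, 0.6, 16.5]
grip_width: 0.0084
grasp_force: 63.7
261 [0.5614 0.1485 0.1816]
1.2 ty -0.114 tz 0.038
1.1 ty -0.223 tz 0.087
1.0 ty -0.327 tz 0.147
0.9 ty -0.425 tz 0.216
0.8 ty -0.515 tz 0.295
0.7 ty -0.597 tz 0.383
0.6 ty -0.669 tz 0.479
0.5 ty -0.732 tz 0.581
0.4 ty -0.784 tz 0.689
0.3 ty -0.825 tz 0.802
0.2 ty -0.855 tz 0.918
0.1 ty -0.873 tz 1.036
-0.0 ty -0.879 tz 1.156
```

```bash
python3 -m inch '[[[0,-0.114,0.013,0],[0,-0.223,0.062,0],[0,-0.327,0.125,0],[0,-0.425,0.196,0],[0,-0.515,0.275,0],[0,-0.597,0.365,0],[0,-0.669,0.463,0],[0,-0.732,0.567,0],[0,-0.732,0.567,0],[0,-0.732,0.567,0]]]'
```

```text
clock: 59.1
eef_pos: [0.4812, 0.0225, 0.0777]
tcp_rot: [0.706, 0.708, -0.001, -0.001]
wrist_force: [-0.8, 2.0, 0.2]
grip_width: 0.0078
grasp_force: 66.9
```

```bash
python3 -m inch '[[[0,-0.052,0.108,0],[0,-0.093,0.221,0],[0,-0.123,0.337,0],[0,-0.141,0.455,0],[0,-0.147,0.55,0],[0,-0.147,0.575,0],[0,-0.147,0.575,0]]]'; python3 -m inch '[[[0,0,0.02,0],[0,0,0.035,0],[0,0,0.035,0],[0,0,0.035,0]]]'
```

```text
clock: 59.8
eef_pos: [0.4656, 0.0224, 0.02]
tcp_rot: [0.706, 0.708, -0.002, -0.002]
wrist_force: [-5.5, 0.5, 0.7]
grip_width: 0.0081
grasp_force: 70.0
clock: 60.2
eef_pos: [0.4654, 0.0224, 0.0166]
tcp_rot: [0.706, 0.708, -0.002, -0.002]
wrist_force: [-4.7, 0.6, -1.2]
grip_width: 0.0076
grasp_force: 71.1
```

```bash
for i in 1 2; do python3 -m inch '[[[0,0,0.015,0],[0,0,0.015,0]]]'|grep -E 'pos|wrist'; done
python3 - <<'E'
from h import *
p=cap('scene');W=cloud(p)
for y0 in (.12,.15,-.12):
  b=W[(W[...,2]>.04)&(W[...,2]<.1)&(W[...,0]>.44)&(W[...,0]<.495)&(abs(W[...,1]-y0)<.015)]
  if len(b): print(len(b),np.median(b,0).round(4),b[:,2].max())
E
```

```text
eef_pos: [0.4655, 0.0225, 0.0158]
wrist_force: [-9.9, 1.0, 7.0]
eef_pos: [0.4655, 0.0224, 0.0156]
wrist_force: [-15.3, 1.3, 22.1]
40 [0.4687 0.1213 0.0693] 0.07242936571369105
39 [0.4688 0.1511 0.0696] 0.07208285543105675
28 [ 0.4709 -0.1196  0.069 ] 0.0755579868901624
```

The bar has reached the stop (22 N up, bar centre at about 67 mm). I'll relax, open only a little because of the tubes, and lift away.

```bash
python3 -m inch '[[[0,0,-0.03,0],[0,0,-0.03,0],[0,0,-0.03,0]]]'|grep -E 'pos|wrist'; python3 -m inch '[[[0,0,0,0],[0,0,0,0],[0,0,0,0],[0,0,0,0]]]' 0.3; python3 -m inch '[[[0,0,-0.2,0],[0,0,-0.5,0],[0,0,-1,0],[0,0,-1,0]]]'>/dev/null; python3 -m inch '[[[-0.2,-0.2,-0.3,0],[-0.5,-0.4,-0.7,0],[-0.5,-0.5,-1,0],[-0.5,-0.5,-1,0],[-0.5,-0.5,-1,0],[-0.5,-0.5,-1,0]]]'|grep pos
python3 - <<'E'
from h import *
from tubes import tubes
from dials import run
p=cap('scene');save(p,'s9');W=cloud(p);tubes(p,'scene',.3)
for y0 in (.15,.1,0,-.05,-.12):
  b=W[(W[...,2]>.06)&(W[...,2]<.1)&(W[...,0]>.44)&(W[...,0]<.495)&(abs(W[...,1]-y0)<.015)]
  if len(b): print(y0,len(b),np.median(b,0).round(4),b[:,2].max())
i=cv2.imread('pics/s9.png');cv2.imwrite('pics/c_s9.png',cv2.resize(i[95:305,140:425],None,fx=2.7,fy=2.7,interpolation=cv2.INTER_CUBIC))
p=cap('wrist');tubes(p,'wrist',.3);W=cloud(p)
b=W[(W[...,2]>.058)&(W[...,2]<.1)&(abs(W[...,1]-.02)<.16)&(W[...,0]>.45)&(W[...,0]<.5)];print('bar wrist',len(b),np.median(b,0),b[:,2].max())
p=cap('top');run(cloud(p),p['img'],'top');W=cloud(p)
b=W[(W[...,2]>.058)&(W[...,2]<.1)&(abs(W[...,1]-.02)<.16)&(W[...,0]>.45)&(W[...,0]<.5)];print('bar top',len(b),np.median(b,0),b[:,2].max())
E
```

```text
eef_pos: [0.4655, 0.0224, 0.0168]
wrist_force: [-5.7, 1.6, 0.7]
clock: 61.35
eef_pos: [0.4682, 0.0221, 0.0179]
tcp_rot: [0.706, 0.708, 0.0, 0.0]
wrist_force: [-1.3, 0.4, -0.2]
grip_width: 0.0256
grasp_force: 0.0
eef_pos: [0.4174, -0.0276, 0.2164]
scene 0.85 [np.int64(290), np.int64(216), np.int64(313), np.int64(246)] ctr [0.5282 0.106 ] r 0.0255 z 0.0509 0.0553 hue 16.0 brown
scene 0.83 [np.int64(183), np.int64(116), np.int64(201), np.int64(142)] ctr [ 0.4898 -0.4631] r 0.0223 z 0.0473 0.0516 hue 67.0 DECOY
scene 0.83 [np.int64(164), np.int64(127), np.int64(184), np.int64(152)] ctr [ 0.5731 -0.4495] r 0.0223 z 0.0467 0.0507 hue 67.0 DECOY
scene 0.81 [np.int64(276), np.int64(203), np.int64(295), np.int64(233)] ctr [0.5344 0.0625] r 0.033 z 0.0512 0.0552 hue 16.0 brown
scene 0.61 [np.int64(262), np.int64(193), np.int64(277), np.int64(217)] ctr [ 0.534  -0.0015] r 0.0296 z 0.0509 0.0554 hue 17.0 brown
scene 0.59 [np.int64(206), np.int64(104), np.int64(224), np.int64(123)] ctr [ 0.3846 -0.4834] r 0.0229 z 0.0469 0.0511 hue 110.0 DECOY
scene 0.51 [np.int64(249), np.int64(180), np.int64(26
[... 1028 characters left out ...]
 np.float64(55.7)] z 0.1166
   tab 8 [0.4173 0.3617 0.0758] ang from scale 55.2 from bar 55.9 r 0.047
   skirtwhite 27 [0.4    0.329  0.0776] ang from scale 32.0 from bar 33.8 r 0.0111
   barwhite 3 [0.4023 0.3416 0.1131] ang from scale 57.4 from bar 59.0 r 0.0219
top d2 scale ctr (array([529.1, 313.2]), 51.5) bar rect [array([530.4, 313.6]), array([47. , 14.8]), np.float64(81.3)] z 0.1163
   tab 6 [0.5359 0.3591 0.0755] ang from scale 81.5 from bar 83.0 r 0.0464
   skirtwhite 26 [0.5246 0.3062 0.077 ] ang from scale -122.4 from bar -127.8 r 0.0083
   barwhite 1 [0.5353 0.3366 0.1123] ang from scale 75.2 from bar 78.0 r 0.0242
bar top 86 [0.46567915 0.14103731 0.0722285 ] 0.07744285064634991
```

View pics/c_s9.png

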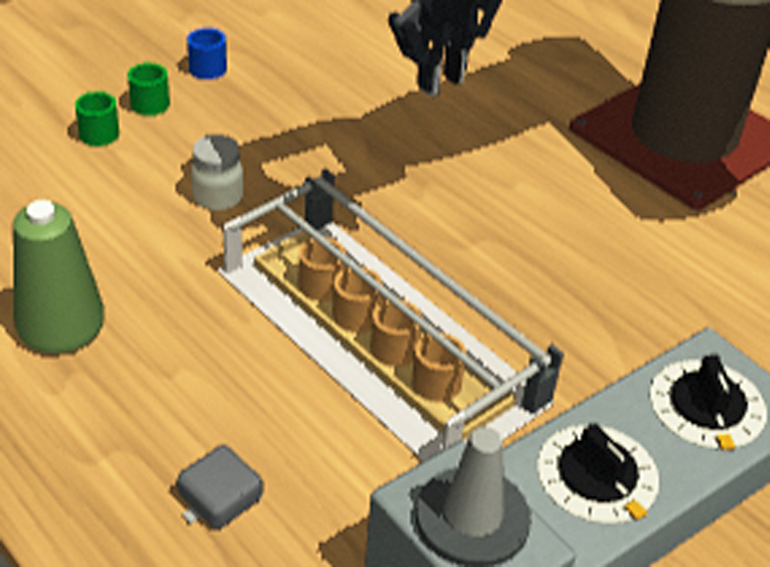

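The rail's front bar lies between the catch prongs at (322,185) and (545,365), the four tubes stand upright under it, and both pointers sit at their tabs. The bar may be 1–2 mm above its stop, so I'll press it down lightly with shut fingers.

```bash
python3 -m inch '[[[0.2,0.2,0.3,0],[0.5,0.48,0.6,0],[0.5,0.48,1,0],[0.5,0.48,1,0],[0.5,0.48,1,0]]]' 0|grep pos;  python3 -m inch '[[[0,0,0.3,0],[0,0,0.6,0],[0,0,0.6,0],[0,0,0.6,0]]]'|grep -E 'pos|wrist'; for i in 1 2 3; do python3 -m inch '[[[0,0,0.04,0],[0,0,0.04,0]]]'|grep -E 'pos|wrist'; done
```

```text
eef_pos: [0.4646, 0.0224, 0.117]
eef_pos: [0.4666, 0.0217, 0.0595]
wrist_force: [-0.1, -0.9, 0.6]
eef_pos: [0.4669, 0.022, 0.0552]
wrist_force: [0.2, 0.6, 0.1]
eef_pos: [0.4657, 0.0222, 0.0497]
wrist_force: [0.1, -0.3, 0.1]
eef_pos: [0.4662, 0.0222, 0.0475]
wrist_force: [-6.6, 0.8, 17.3]
```

```bash
python3 -m inch '[[[0,0,0.01,0],[0,0,0.01,0]]]'|grep -E 'pos|wrist'; python3 -m inch '[[[0,0,-0.3,0],[0,0,-0.7,0],[0,0,-1,0],[0,0,-1,0]]]'>/dev/null; python3 -m inch '[[[-0.2,-0.2,-0.3,0],[-0.5,-0.5,-0.7,0],[-0.5,-0.5,-0.9,0],[-0.5,-0.5,-0.9,0],[-0.5,-0.5,-0.9,0],[-0.5,-0.5,-0.9,0],[-0.5,-0.5,-0.9,0]]]'|grep pos
python3 - <<'E'
from h import *
from tubes import tubes
p=cap('wrist');tubes(p,'wrist',.3);W=cloud(p)
b=W[(W[...,2]>.058)&(W[...,2]<.1)&(abs(W[...,1]-.02)<.16)&(W[...,0]>.45)&(W[...,0]<.5)];print('bar wrist',len(b),np.median(b,0),b[:,2].max())
b=W[(W[...,2]>.056)&(W[...,2]<.1)&(abs(W[...,1]-.02)<.16)&(W[...,0]>.51)&(W[...,0]<.545)];print('mid bar',len(b),np.median(b,0),b[:,2].max())
print(proj(p,np.array([.4655,-.148,.07])))
E
```

```text
eef_pos: [0.4663, 0.0222, 0.0473]
wrist_force: [-11.2, 1.6, 25.3]
eef_pos: [0.4151, -0.0274, 0.2328]
wrist 0.93 [np.int64(334), 0, np.int64(400), np.int64(53)] ctr [0.5249 0.1093] r 0.0222 z 0.052 0.0537 hue 17.0 brown
wrist 0.92 [np.int64(333), np.int64(58), np.int64(394), np.int64(108)] ctr [0.5268 0.0489] r 0.0224 z 0.052 0.0536 hue 17.0 brown
wrist 0.67 [np.int64(328), np.int64(163), np.int64(382), np.int64(216)] ctr [ 0.5271 -0.0661] r 0.0233 z 0.0518 0.0535 hue 17.0 brown
wrist 0.59 [np.int64(329), np.int64(112), np.int64(390), np.int64(163)] ctr [ 0.5269 -0.011 ] r 0.0224 z 0.052 0.0536 hue 17.0 brown
bar wrist 2613 [0.46489212 0.01118673 0.06995369] 0.07289745012275282
mid bar 2169 [0.52442789 0.01157089 0.06901753] 0.07207938348703782
[302.40761399 267.24326675]
```

The press moved the bar down about 1.3 mm and it then held firm at 25 N, so the rail is on its stop. All checks are good, so I'm handing in.

```bash
python3 -c "
from workcell import robot
print(robot.close_job())"
```

```text
the job is handed in; nothing more can be done
None
```

The job is handed in: all four cardboard tubes present stand upright in the feed tray, the rail was then closed into both catches, both dials point at their brass tabs (within about 1° as measured), and I left the jar, yarn cone and tape measure alone.

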